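# Clear the scraper stand and drop its mast one hole

## Robot

A 6-joint arm with a two-finger parallel gripper is mounted at the origin on the work surface. World frame = base frame: x ahead of the robot, y to its left, z up, the work surface at z = 0. Lengths are in m, angles in rad, forces in N, time in s.
With the tool pointing down it reaches from about 0.35 to 0.85 m from the base axis. Payload 8.1 kg.
Tool frame: the origin (TCP) lies at the very end of the fingers, on their centre line; the grasp point (between the pads) lies behind it (manip.grip_point_offset is the z of the grasp point in the tool frame, in m); z points along the fingers, y is the direction in which the jaws open and shut (so a half turn about z gives the same grasp; the last joint's range is limited). The gripper opens to 85 mm and grips with 20 to 120 N. Pads are 22 mm wide; open, the fingers measure 114 mm over their backs; the gripper's body (76 mm by 85 mm) begins 54 mm behind the grasp point. The pads swing forward as they close: fully open they stand 13 mm farther back than shut.
Start: joints at [1.079, 0.13, 1.488, -0, 1.523, -0.085], TCP at [0.237, 0.551, 0.231] pointing down, gripper open.
Joint ranges: [-2.96, 2.96], [-0.89, 2.26], [0.02, 2.5], [-1.34, 4.48], [0, 2.73], [-2.66, 2.66]. Speed limits (rad/s): [2.39, 2.39, 2.79, 3.14, 3.14, 3.14].

## Interface

Orientations are given as a 3x3 rotation matrix whose columns are the frame's x, y, z axes.
In Python, from workcell import manip gives the robot as it stands.
- The arm moves only by the shell command python3 -m jog 'ROWS' [FORCE]. ROWS is JSON, a list that holds one entry, the list of rows, each a list of 7 numbers: the closure, from 0 (fully open) to 1 (shut), then the shift along the tool's x, y, z each as a share of 300 mm, from -1 to 1, then the turn, a rotation vector about the tool's x, y, z each as a share of 90 degrees, from -1 to 1. A call has 1 to 5 rows; each row is the pose to reach, as a shift and turn from the pose commanded when the call began, along the tool's axes at that moment; what a row does not reach only later rows make up. A row lasts 1/8 s, in which the tool goes at most 62.5 mm and 10.7 degrees, less where a joint would pass 70% of its speed; a pose out of reach is approached as far as the arm can. A call with a number of a shift or a turn outside -1 to 1 is refused whole. A call with a gripper value outside its range is refused whole. The fingers move at their own pace and stop on an object; FORCE is the grip in N (left out, the last holds). Time passes only in rows, so rows that repeat a pose let the fingers close. It gives the time, the measured TCP pose, the force and the opening at its end, in the units of the state.
- manip.get_state(): the state, without advancing time (a new reading comes with each control period).
- manip.capture(name): name is "scene" or "top" or "wrist"; returns a dict with "img" (420x560x3 uint8, red, green, blue), "z_map" (420x560 float32, m along the optical axis (not along the pixel's ray), 0 where there is no reading), "K" (3x3 intrinsics, pixels), "k1" (the pictures are not rectified: a ray, as slopes to the right and down, at radius r is drawn at 1 + k1 r^2 times it, then the intrinsics apply), "rvec" (rotation vector, rad) and "tvec" (3), from world to camera coordinates, as OpenCV has them; the wrist camera has in their place "T_tool_cam" (4x4, takes a point from camera to tool coordinates, whose origin is the TCP and whose axes are the flange's). Camera axes: x right, y down, z forward; pixel columns grow to the right and rows downward; lengths in m; the calibration is good to about 2 mm. A picture is of the moment at which its call begins: read the wrist's pose just before it.
- manip.finish_job(): hands the job in, once; it reports no verdict.
The state is a dict: "clock": time; "q": joint angles; "qvel": joint speeds; "effort": joint torques, N m; "tool_pos": TCP position; "tcp_rot": TCP orientation; "force": force on the tool from outside, world axes, zero at the start; "wrist_torque": the same for the moment, N m; "finger_gap": opening from 0.0 (shut) to 1.0 (fully open).
Only numpy, scipy, OpenCV 4.12 (cv2) and the standard library are available. Lean on these libraries where they do the work, as an engineer would, in place of code of your own. Each camera call takes 0.05 s, during which the arm holds its last target. There are 200 camera calls.

## Task

Clear the hanging stand after wash-down: lift every scraper that hangs on its pegs up and off, and lay each on the sloping draining rest, handle up, its blade edge down against the lip and its face flat on the board, side by side without overlapping. Once the stand is empty, squeeze its orange button and slide the mast down to the next hole only, so that the button springs back out and locks it. Leave the bottle standing and the pack in front of the robot where it lies.

Things in the scene. Friction and masses are not known exactly. Their poses are not given: they have to be found in the camera images.
- stand: Fixed foot of a telescoping hanging stand: dark steel plate 170 x 270 x 12 mm with an aluminium post. Origin on the table, straight below the line where the scrapers hang, 75 mm in front of (-x of) the post's axis. x points from the hanging scrapers to the post, y along the row of pegs, z up; yawed up to 0.15 rad.
- mast_top (a point): Centre of the top of the stand's white sliding mast, 257 mm above the table when up. Square tube 36 x 36 mm with a black cap, sides parallel to stand's axes. 67 mm below its top (centre line) it carries a 20 mm thick, 250 mm long crossbar with four pegs. Friction 9 N, weight 6 N: with the catch out it stays where it is left.
- mast (a joint): How far the mast has come down, in m: 0 fully up, as at the start. The sprung catch locks it at 0, at 0.045 (the next hole) and at 0.090 (the lowest hole). It slides straight down over the post.
- button_face (a point): Centre of the outer face of the orange sprung button (24 mm wide, 20 mm high) on the mast's far side (stand's +x side), 25 mm below the mast's top. It stands 8 mm out of the 36 mm mast: 44 mm over both, 38 mm when pressed. It can be pinched from above against the mast's opposite side.
- button (a joint): How far the button is pressed in, in m: 0 sprung out, 0.006 fully in; 4 to 6 N. From about 0.0045 on the catch is out and the mast can slide. Let go between two holes it stays partly in (about 0.004), the catch rubbing on the post; push the mast on down and at the next hole the catch snaps in, the button springs out to 0 and the mast locks.
- rest: Loose white draining rest on steel feet, 1.2 kg, 310 mm wide along its y. Origin on the table under it, z up, yaw up to 0.15 rad; feet from x = -0.025 to 0.125. Its board is 60 degrees steep, facing +x and up, 88 mm long up the slope from the lip at its low +x edge, so scrapers lying on it stick out beyond its top edge towards the robot. The lip is square to the board, 20 mm high.
- rest_lip (a point): Middle of the inner corner of the rest's board and lip, 36 mm above the table, at (0.090, 0, 0.036) in rest's frame. In that frame the board runs up from here along (-0.5, 0, 0.866); its normal is (0.866, 0, 0.5). A scraper lying as wanted has its origin 6 mm along the normal from this corner line (x = 0.095, z = 0.039).
- peg0 (a point): Top of one of the stand's four steel pegs, at the place where a scraper hangs. The pegs are 10 mm thick and level, 70 mm apart, run out from the crossbar along stand's -x, and end 29 mm beyond this point with a tip that turns up 10 mm above the peg's top. Moves with the mast.
- peg1 (a point): Top of one of the stand's four steel pegs, at the place where a scraper hangs. The pegs are 10 mm thick and level, 70 mm apart, run out from the crossbar along stand's -x, and end 29 mm beyond this point with a tip that turns up 10 mm above the peg's top. Moves with the mast.
- peg2 (a point): Top of one of the stand's four steel pegs, at the place where a scraper hangs. The pegs are 10 mm thick and level, 70 mm apart, run out from the crossbar along stand's -x, and end 29 mm beyond this point with a tip that turns up 10 mm above the peg's top. Moves with the mast.
- peg3 (a point): Top of one of the stand's four steel pegs, at the place where a scraper hangs. The pegs are 10 mm thick and level, 70 mm apart, run out from the crossbar along stand's -x, and end 29 mm beyond this point with a tip that turns up 10 mm above the peg's top. Moves with the mast.
- scraper_red: Flat red plastic scraper, 0.13 kg, 12 mm thick (its x), 150 mm high (its z). Origin: centre of its bottom (blade) edge, z to the handle. Blade 60 mm wide (its y) to z = 66 mm; eye 24 mm wide, z = 66 to 98; solid handle 44 mm wide, z = 98 to 150. Hangs upright by its eye on a peg, bottom 97 mm above the table; raise it 10 to 21 mm, then draw it off along the peg. May be absent.
- scraper_red_handle (a point): Middle of the red scraper's handle, 131 mm from its origin along its z: the place to pinch it across its 12 mm thickness.
- scraper_green: Flat green plastic scraper, 0.13 kg, 12 mm thick (its x), 150 mm high (its z). Origin: centre of its bottom (blade) edge, z to the handle. Blade 60 mm wide (its y) to z = 66 mm; eye 24 mm wide, z = 66 to 98; solid handle 44 mm wide, z = 98 to 150. Hangs upright by its eye on a peg, bottom 97 mm above the table; raise it 10 to 21 mm, then draw it off along the peg. May be absent.
- scraper_green_handle (a point): Middle of the green scraper's handle, 131 mm from its origin along its z: the place to pinch it across its 12 mm thickness.
- scraper_blue: Flat blue plastic scraper, 0.13 kg, 12 mm thick (its x), 150 mm high (its z). Origin: centre of its bottom (blade) edge, z to the handle. Blade 60 mm wide (its y) to z = 66 mm; eye 24 mm wide, z = 66 to 98; solid handle 44 mm wide, z = 98 to 150. Hangs upright by its eye on a peg, bottom 97 mm above the table; raise it 10 to 21 mm, then draw it off along the peg. May be absent.
- scraper_blue_handle (a point): Middle of the blue scraper's handle, 131 mm from its origin along its z: the place to pinch it across its 12 mm thickness.
- scraper_yellow: Flat yellow plastic scraper, 0.13 kg, 12 mm thick (its x), 150 mm high (its z). Origin: centre of its bottom (blade) edge, z to the handle. Blade 60 mm wide (its y) to z = 66 mm; eye 24 mm wide, z = 66 to 98; solid handle 44 mm wide, z = 98 to 150. Hangs upright by its eye on a peg, bottom 97 mm above the table; raise it 10 to 21 mm, then draw it off along the peg. May be absent.
- scraper_yellow_handle (a point): Middle of the yellow scraper's handle, 131 mm from its origin along its z: the place to pinch it across its 12 mm thickness.
- sanitiser: Bystander: upright bottle, 66 mm across, 170 mm high; origin under its centre. Leave it standing.
- pack_a: Bystander: flat silver and orange pack, 85 x 60 x 20 mm; origin under its centre. Leave it where it lies.

How it is judged:
On the way, in this order (a step that is already met when the one before it is completed fails the run):
1. every scraper that is there lies on the draining rest, blade edge against the lip, while the mast is still up (x of scraper_red in the frame of rest between 0.088 and 0.104 m and z of scraper_red in the frame of rest between 0.033 and 0.047 m and y of scraper_red in the frame of rest between -0.15 and 0.15 m and z of scraper_red_handle in the frame of rest between 0.144 and 0.162 m and x of scraper_red_handle in the frame of rest between 0.018 and 0.041 m and angle between the y axis of each of scraper_red, scraper_green, scraper_blue, scraper_yellow and the y axis of rest, either way round below 0.2 rad and linear speed of each of scraper_red, scraper_green, scraper_blue, scraper_yellow below 0.03 m/s and x of scraper_green in the frame of rest between 0.088 and 0.104 m and z of scraper_green in the frame of rest between 0.033 and 0.047 m and y of scraper_green in the frame of rest between -0.15 and 0.15 m and z of scraper_green_handle in the frame of rest between 0.144 and 0.162 m and x of scraper_green_handle in the frame of rest between 0.018 and 0.041 m and x of scraper_blue in the frame of rest between 0.088 and 0.104 m and z of scraper_blue in the frame of rest between 0.033 and 0.047 m and y of scraper_blue in the frame of rest between -0.15 and 0.15 m and z of scraper_blue_handle in the frame of rest between 0.144 and 0.162 m and x of scraper_blue_handle in the frame of rest between 0.018 and 0.041 m and x of scraper_yellow in the frame of rest between 0.088 and 0.104 m and z of scraper_yellow in the frame of rest between 0.033 and 0.047 m and y of scraper_yellow in the frame of rest between -0.15 and 0.15 m and z of scraper_yellow_handle in the frame of rest between 0.144 and 0.162 m and x of scraper_yellow_handle in the frame of rest between 0.018 and 0.041 m), for 0.2 s.
2. the mast has come down to the next hole and the button has sprung out (value of joint mast between 0.04 and 0.05 m and value of joint button below 0.002 m and velocity of joint mast below 0.01 m/s), for 0.2 s.
At the end, for the whole second after the job is handed in: Every scraper present lies at rest on the sloping board, blade edge against the lip (edge within 8 mm of its seat, handle within 11 mm, turned under 0.2 rad, within the board); the mast is locked 45 mm down (40 to 50 mm), its button sprung out (within 2 mm) (all of step 1 and all of step 2); the robot touches nothing.
It fails at once if the bottle is tipped (angle between sanitiser's own z axis and vertical above 0.5 rad).
It fails at once if the pack in front of the robot is pushed away by more than 60 mm (distance of pack_a from where it was at the start of the episode above 0.06 m).
Of scraper_red, scraper_green, scraper_blue, scraper_yellow only 3 to 4 are there at a start; the rules pass over those that are not, and their reading is None.
At some moment in a run one of rest may be knocked a few centimetres aside while the robot is not near it.
It also fails if it takes over 200 s, if anything falls off the work surface, if the arm or the gripper's body presses on something with over 40 N, if the wrist force passes 120 N, or if a joint passes its speed limit or range.

## Working session

There is one attempt and no reset: what is moved stays moved. The work goes in short steps, Python scripts to look and compute and a shell command to move; the robot and the scene stay as the last step left them, time stands still between calls to the robot, and variables do not carry over. Pictures are saved under pics/ and viewed, about 12 in all and at most 16, crops included, and the job is handed in when it is done.

```bash
ls; mkdir -p pics; cat > h.py <<'E'
import numpy as np, cv2
from workcell import manip
from scipy.spatial.transform import Rotation as R
def cap(name, save=None):
    s=manip.get_state(); c=manip.capture(name)
    if save: cv2.imwrite('pics/'+save+'.png', c['img'][:,:,::-1])
    K=np.array(c['K']);k1=c['k1'];z=c['z_map'];h,w=z.shape
    u,v=np.meshgrid(np.arange(w),np.arange(h))
    x=(u-K[0,2])/K[0,0];y=(v-K[1,2])/K[1,1]
    rd=np.hypot(x,y);r=rd.copy()
    for _ in range(20): r=rd/(1+k1*r*r)
    f=np.where(rd>0,r/np.maximum(rd,1e-9),1)
    P=np.stack([x*f*z,y*f*z,z],-1)
    if 'rvec' in c:
        M=R.from_rotvec(np.ravel(c['rvec'])).as_matrix();P=(P-np.ravel(c['tvec']))@M
    else:
        T=np.array(c['T_tool_cam']);P=P@T[:3,:3].T+T[:3,3]
        P=P@np.array(s['tcp_rot']).T+np.array(s['tool_pos'])
    P[z==0]=np.nan
    return c['img'],P
def hsv(img): return cv2.cvtColor(img,cv2.COLOR_RGB2HSV)
def delta(pos,rot=None):
    "shares for a move from the measured pose"
    s=manip.get_state();Rt=np.array(s['tcp_rot'])
    d=Rt.T@(np.array(pos)-s['tool_pos'])/.3
    t=np.zeros(3) if rot is None else R.from_matrix(Rt.T@rot).as_rotvec()/(np.pi/2)
    return np.round(d,3),np.round(t,3)
E
python3 - <<'E'
from h import *
print(manip.get_state(), manip.grip_point_offset)
for n in('scene','top','wrist'):
    i,P=cap(n,n+'0'); np.save(n+'0.npy',P); print(n,np.nanmin(P.reshape(-1,3),0),np.nanmax(P.reshape(-1,3),0))
E
cd pics; python3 -c "
import cv2,numpy as np
a=[cv2.imread(n+'0.png') for n in('scene','top')]
cv2.imwrite('both0.png',cv2.resize(np.vstack(a),None,fx=.7,fy=.7))"
```

```text
pics
{'clock': 0.0, 'q': array([ 1.07857949e+00,  1.31188526e-01,  1.48931401e+00,  2.29938619e-05,
        1.52302433e+00, -8.54125508e-02]), 'qvel': array([ 1.53061381e-03,  9.51621038e-04, -3.96113972e-04,  1.09914973e-03,
        2.44197005e-03,  6.59781771e-05]), 'effort': array([-4.07533971e-04, -5.69402683e+01, -5.00549769e+01, -2.08755609e-04,
        1.49708125e-02,  3.47471564e-05]), 'tool_pos': array([0.23711158, 0.55053415, 0.23020904]), 'tcp_rot': array([[-9.18389448e-01,  3.95676571e-01, -9.34315345e-04],
       [ 3.95677630e-01,  9.18387905e-01, -1.69374812e-03],
       [ 1.87887463e-04, -1.92520808e-03, -9.99998129e-01]]), 'force': array([ 1.31698607,  0.19538029, -0.30701285]), 'wrist_torque': array([ 0.03867773,  0.01807296, -0.02356326]), 'finger_gap': 1.000435175019528} -0.0187
scene [-1.82362013 -1.68038715 -0.78015971] [1.12162184 1.42277902 0.49723522]
top [-0.24245205 -1.3763728  -0.77449188] [1.71457784 1.31170202 0.6360087 ]
wrist [-0.03068131  0.02850574 -0.75529832] [1.09882009 1.29834205 0.3175518 ]
```

View pics/scene0.png

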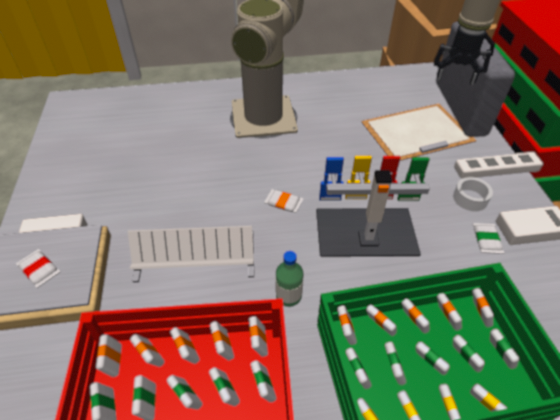

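View pics/top0.png

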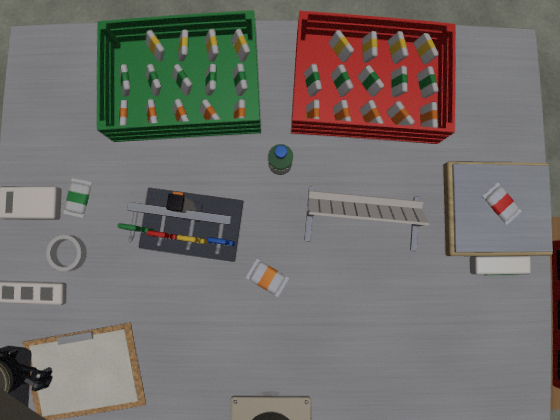

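Both views show four scrapers (green, red, yellow, blue from +y to -y) on the stand: top pixels (132,227), (160,234), (190,239), (220,243). The rest is at about (365,208), the bottle at (281,157) and the pack at (267,278). Next I measure.

```bash
cat > meas.py <<'E'
from h import *
def scr(i,P,lo=0.22):
    H=hsv(i);o={}
    ok=(H[...,1]>120)&(H[...,2]>50)&(P[...,2]>0.09)&(P[...,2]<.5)
    for n,(a,b) in dict(red=(-5,5),yellow=(18,32),green=(55,85),blue=(100,130)).items():
        h=H[...,0].astype(int);h=np.where(h>170,h-180,h)
        m=ok&(h>=a)&(h<=b)&(abs(P[...,0]-.55)<.2)
        p=P[m]; 
        if len(p)<5: o[n]=None;continue
        t=p[p[:,2]>np.nanpercentile(p[:,2],98)-.012]
        o[n]=(len(p),np.median(p,0).round(4),t.mean(0).round(4),(t[:,1].min().round(3),t[:,1].max().round(3)),np.percentile(p[:,2],[2,98]).round(3))
    return o
E
python3 - <<'E'
from meas import *
for n in('scene','top'):
    i,P=cap(n); print(n)
    for k,v in scr(i,P).items(): print(k,v)
    H=hsv(i)
    # orange button
    m=(H[...,0]>5)&(H[...,0]<16)&(H[...,1]>150)&(P[...,2]>.18)&(P[...,2]<.3); p=P[m]
    print('button',len(p),p.mean(0) if len(p) else '')
    # mast cap: black top
    m=(P[...,2]>.245)&(P[...,2]<.27)&(H[...,2]<60)&(P[...,0]>.4)&(P[...,0]<.9); p=P[m]; print('cap',len(p),np.median(p,0),p.min(0) if len(p) else 0,p.max(0) if len(p) else 0)
    # rest region
    if n=='top':
        q=P[185:255,295:435].reshape(-1,3)
    else: q=P[215:285,120:262].reshape(-1,3)
    q=q[(q[:,2]>.012)&(q[:,2]<.13)]
    print('rest',len(q),np.percentile(q,[1,50,99],axis=0).round(3).tolist())
    N=np.array([.866,0,.5])
    # fit board plane by RANSAC
    rng=np.random.default_rng(0);best=(0,)
    for _ in range(500):
        a=q[rng.choice(len(q),3,False)];nn=np.cross(a[1]-a[0],a[2]-a[0]);l=np.linalg.norm(nn)
        if l<1e-5: continue
        nn/=l; nn*=np.sign(nn[2]) or 1
        if abs(nn[2]-.5)>.12 or nn[0]<.6: continue
        k=abs((q-a[0])@nn)<.003
        if k.sum()>best[0]: best=(k.sum(),nn,k)
    if best[0]:
        b=q[best[2]];c=b.mean(0);nn=np.linalg.svd(b-c)[2][2];nn*=np.sign(nn[2]);print('board',best[0],c.round(4),nn.round(3),'yaw',np.arctan2(nn[1],nn[0]).round(3))
        e=np.cross([0,0,1],nn);e/=np.linalg.norm(e);t=(b-c)@e;print(' along',np.percentile(t,[.5,99.5]),b[:,2].min(),b[:,2].max())
E
```

```text
scene
red (304, array([0.5466, 0.267 , 0.2244]), array([0.5575, 0.2563, 0.2475]), (np.float64(0.22), np.float64(0.284)), array([0.16 , 0.255]))
yellow (397, array([0.5361, 0.1934, 0.2129]), array([0.535 , 0.1954, 0.2417]), (np.float64(0.175), np.float64(0.217)), array([0.112, 0.246]))
green (319, array([0.5617, 0.3295, 0.2184]), array([0.5606, 0.331 , 0.2418]), (np.float64(0.312), np.float64(0.351)), array([0.116, 0.246]))
blue (488, array([0.5316, 0.117 , 0.2014]), array([0.5298, 0.1252, 0.2418]), (np.float64(0.106), np.float64(0.144)), array([0.114, 0.246]))
button 75 [0.63364813 0.21820295 0.23651184]
cap 189 [0.61759718 0.21954113 0.25520804] [0.59423505 0.20085544 0.24680886] [0.63229725 0.23746163 0.25883876]
rest 4783 [[0.58, -0.4, 0.03], [0.615, -0.249, 0.067], [0.664, -0.097, 0.11]]
board 3514 [ 0.6122 -0.2481  0.0724] [ 0.861 -0.079  0.503] yaw -0.092
 along [-0.15345203  0.15306749] 0.012293024064835152 0.1120542795801629
top
red (155, array([0.5389, 0.2494, 0.243 ]), array([0.5395, 0.2616, 0.2452]), (np.float64(0.242), np.float64(0.285)), array([0.091, 0.249]))
yellow (151, array([0.5286, 0.1816, 0.2431]), array([0.5302, 0.1923, 0.2452]), (np.float64(0.171), np.float64(0.214)), array([0.11 , 0.249]))
green (97, array([0.5545, 0.3226, 0.245 ]), array([0.5555, 0.3296, 0.2459]), (np.float64(0.31), np.float64(0.351)), array([0.16, 0.25]))
blue (220, array([0.5285, 0.1029, 0.1837]), array([0.5258, 0.1246, 0.2455]), (np.float64(0.104), np.float64(0.145)), array([0.13 , 0.249]))
button 35 [0.62707516 0.21777278 0.24574076]
cap 271 [0.61101638 0.21760971 0.25623752] [0.59150262 0.19695684 0.24639649] [0.63164168 0.23787409 0.26257343]
rest 2961 [[0.543, -0.404, 0.013], [0.618, -0.248, 0.057], [0.663, -0.095, 0.114]]
board 1897 [ 0.6118 -0.2505  0.0748] [ 0.854 -0.076  0.515] yaw -0.088
 along [-0.15424563  0.15319401] 0.02757270151533011 0.11661776320418257
```

```bash
python3 -m jog '[[[0.3,0,0,-0.2,0,0,0.1],[0.3,0,0,-0.35,0,0,0.2],[0.3,0,0,-0.35,0,0,0.3],[0.3,0,0,-0.35,0,0,0.4],[0.3,0,0,-0.35,0,0,0.5]]]' 40
cat >> h.py <<'E'
SY=-0.144
def down(yaw): # tool y along +x of a frame with this yaw, pointing down
    c,s=np.cos(yaw),np.sin(yaw)
    return np.array([[-s,c,0],[c,s,0],[0,0,-1.]]).T
def lay(yaw):
    return down(yaw)@R.from_rotvec([-np.pi/6,0,0]).as_matrix()
E
sed -i 's/np.array(\[\[-s,c,0\],\[c,s,0\]/np.array([[-s,c,0],[c,s,0]/' h.py
python3 - <<'E'
from h import *
print(np.linalg.det(down(SY)),lay(0).round(3)); s=manip.get_state();print(s['q'].round(3),s['finger_gap'])
print(delta([.526,.125,.33],down(SY)))
E
```

```text
clock: 0.88
tool_pos: [0.2374, 0.551, 0.3362]
tcp_rot: [[-0.365, 0.931, -0.0], [0.931, 0.365, -0.0], [-0.0, -0.0, -1.0]]
force: [-1.2, -1.0, -0.7]
finger_gap: 0.704
1.0 [[ 0.     0.866  0.5  ]
 [ 1.     0.     0.   ]
 [ 0.     0.5   -0.866]]
[1.079 0.112 1.319 0.    1.711 0.705] 0.7035722650312667
(array([-1.673,  0.378,  0.021]), array([-0.   ,  0.   ,  0.329]))
```

```bash
python3 -m jog '[[[0.45,-0.17,0.04,0,0,0,0.07],[0.45,-0.34,0.08,0,0,0,0.14],[0.45,-0.51,0.12,0,0,0,0.21],[0.45,-0.68,0.16,0,0,0,0.28],[0.45,-0.85,0.19,0,0,0,0.329]]]' 40
python3 - <<'E'
from h import *
s=manip.get_state();print(s['tool_pos'],s['q'].round(3),s['finger_gap'])
print(delta([.526,.125,.33],down(SY)))
E
```

```text
clock: 1.5
tool_pos: [0.3853, 0.3337, 0.3362]
tcp_rot: [[0.141, 0.99, 0.0], [0.99, -0.141, 0.0], [0.0, 0.0, -1.0]]
force: [-0.1, 0.7, 0.8]
finger_gap: 0.547
[0.38531075 0.33366373 0.33622888] [ 0.613 -0.134  1.564 -0.     1.712  0.754] 0.5465146026191237
(array([-0.623,  0.562,  0.021]), array([ 0.   , -0.   ,  0.002]))
```

```bash
python3 -m jog '[[[0.45,-0.15,0.13,0.005,0,0,0],[0.45,-0.3,0.27,0.01,0,0,0],[0.45,-0.45,0.4,0.02,0,0,0],[0.45,-0.6,0.54,0.02,0,0,0],[0.45,-0.623,0.562,0.02,0,0,0.002]]]' 40
python3 -m jog '[[[0.45,0,0,0,0,0,0],[0.45,0,0,0,0,0,0]]]'
python3 - <<'E'
from h import *
from meas import scr
print(delta([.525,.125,.209],down(SY)), manip.get_state()['finger_gap'])
i,P=cap('wrist','w1')
for k,v in scr(i,P).items(): print(k,v)
E
```

```text
clock: 2.12
tool_pos: [0.5272, 0.1234, 0.3296]
tcp_rot: [[0.146, 0.989, -0.001], [0.989, -0.146, -0.001], [-0.001, -0.001, -1.0]]
force: [0.3, 1.1, -0.1]
finger_gap: 0.549
clock: 2.38
tool_pos: [0.5252, 0.1281, 0.3304]
tcp_rot: [[0.139, 0.99, -0.0], [0.99, -0.139, 0.0], [0.0, -0.0, -1.0]]
force: [0.0, 0.5, 0.9]
finger_gap: 0.552
(array([-0.011,  0.001,  0.405]), array([-0.   , -0.   ,  0.003])) 0.5524467042553163
red (1056, array([0.5371, 0.2417, 0.2451]), array([0.5873, 0.1306, 0.4046]), (np.float64(0.129), np.float64(0.132)), array([0.144, 0.405]))
yellow (1521, array([0.5298, 0.1954, 0.2465]), array([0.5295, 0.1931, 0.2465]), (np.float64(0.171), np.float64(0.214)), array([0.162, 0.248]))
green None
blue (2181, array([0.5283, 0.1241, 0.2254]), array([0.5251, 0.1256, 0.2462]), (np.float64(0.102), np.float64(0.145)), array([0.152, 0.248]))
```

View pics/w1.png

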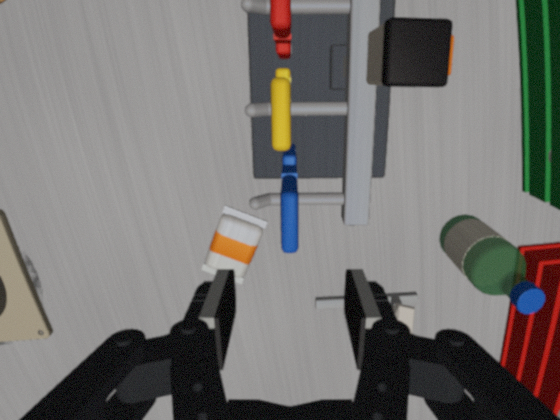

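The wrist view shows the blue handle at (290,205) centred between the fingers and the crossbar at x≈358, so it is clear. I'll descend and grip.

```bash
python3 -m jog '[[[0.45,-0.008,0.0,0.12,0,0,0],[0.45,-0.008,0.0,0.25,0,0,0],[0.45,-0.008,0,0.36,0,0,0],[0.45,-0.008,0,0.405,0,0,0],[0.45,-0.008,0,0.405,0,0,0]]]' 40
python3 -m jog '[[[1,0,0,0,0,0,0],[1,0,0,0,0,0,0],[1,0,0,0,0,0,0],[1,0,0,0,0,0,0],[1,0,0,0,0,0,0]]]' 40
python3 -m jog '[[[1,0,0,-0.02,0,0,0],[1,0,0,-0.052,0,0,0],[1,0,0,-0.052,0,0,0],[1,0,0,-0.052,0,0,0]]]' 40
```

```text
clock: 3.05
tool_pos: [0.5249, 0.1252, 0.2085]
tcp_rot: [[0.14, 0.99, -0.001], [0.99, -0.14, -0.0], [-0.0, -0.001, -1.0]]
force: [0.3, -0.3, 0.6]
finger_gap: 0.551
clock: 3.68
tool_pos: [0.5262, 0.1247, 0.2105]
tcp_rot: [[0.141, 0.99, 0.002], [0.99, -0.141, 0.001], [0.001, 0.002, -1.0]]
force: [-3.3, 0.6, 6.9]
finger_gap: 0.134
clock: 4.18
tool_pos: [0.5255, 0.1244, 0.2243]
tcp_rot: [[0.141, 0.99, 0.0], [0.99, -0.141, -0.0], [-0.0, 0.0, -1.0]]
force: [-0.2, -0.8, -1.0]
finger_gap: 0.137
```

```bash
python3 -m jog '[[[1,0,-0.06,0,0,0,0],[1,0,-0.12,0,0,0,0],[1,0,-0.18,0,0,0,0],[1,0,-0.23,0,0,0,0],[1,0,-0.23,0,0,0,0]]]'
python3 -m jog '[[[1,0,0,-0.12,0,0,0],[1,0,0,-0.27,0,0,0],[1,0,0,-0.4,0,0,0],[1,0,0,-0.4,0,0,0]]]'
cat > rest.py <<'E'
from h import *
def fit(n,view=False):
    i,P=cap(n)
    q=P.reshape(-1,3);H=hsv(i).reshape(-1,3)
    q=q[(q[:,2]>.04)&(q[:,2]<.125)&(q[:,0]>.5)&(q[:,0]<.75)&(q[:,1]>-.5)&(q[:,1]<0)&(H[:,1]<60)]
    rng=np.random.default_rng(0);best=(0,)
    for _ in range(600):
        a=q[rng.choice(len(q),3,False)];nn=np.cross(a[1]-a[0],a[2]-a[0]);l=np.linalg.norm(nn)
        if l<1e-5: continue
        nn/=l; nn*=np.sign(nn[2]) or 1
        if abs(nn[2]-.5)>.1 or nn[0]<.7: continue
        k=abs((q-a[0])@nn)<.003
        if k.sum()>best[0]: best=(k.sum(),nn,k)
    b=q[best[2]];c=b.mean(0);nn=np.linalg.svd(b-c)[2][2];nn*=np.sign(nn[2])
    # keep points on long board; yaw from the horizontal trace
    yaw=np.arctan2(nn[1],nn[0]);ex=np.array([np.cos(yaw),np.sin(yaw),0]);e=np.array([-np.sin(yaw),np.cos(yaw),0])
    t=(b-c)@e;lo,hi=np.percentile(t,[.5,99.5])
    N=.866*ex+[0,0,.5]; d=np.median((b-c)@N) # with nominal tilt
    c0=c+e*(lo+hi)/2+N*d
    lip=c0+(.036-c0[2])/.866*(np.array([0,0,.866])-.5*ex)
    return lip,yaw,hi-lo,len(b),nn
if __name__=='__main__':
    L=[]
    for n in('scene','top'):
        r=fit(n);L.append(r);print(n,r[0].round(4),round(r[1],3),round(r[2],3),r[3],r[4].round(3))
    lip=(L[0][0]+L[1][0])/2;yaw=(L[0][1]+L[1][1])/2;np.save('rest.npy',[*lip,yaw]);print(lip,yaw)
E
cat > place.py <<'E'
from h import *
import sys
# TCP target for scraper origin seated at rest y; g = TCP distance from scraper origin along its z
def tgt(y,g=.1125,up=0,out=0):
    *lip,yaw=np.load('rest.npy');ex=np.array([np.cos(yaw),np.sin(yaw),0]);e=np.array([-np.sin(yaw),np.cos(yaw),0])
    zc=-.5*ex+[0,0,.866];N=.866*ex+[0,0,.5]
    return np.array(lip)+e*y+N*(.006+out)+zc*(g+up),lay(yaw)
if __name__=='__main__':
    y,up,out=map(float,sys.argv[1:4]);p,r=tgt(y,up=up,out=out);s=manip.get_state()
    print('now',s['tool_pos'].round(4),s['q'].round(2),'gap',round(s['finger_gap'],3),'tgt',p.round(4));print(*delta(p,r))
E
python3 rest.py; python3 place.py -0.105 0.12 0.01
```

```text
clock: 4.8
tool_pos: [0.4565, 0.1343, 0.2241]
tcp_rot: [[0.14, 0.99, -0.0], [0.99, -0.14, -0.0], [-0.0, -0.0, -1.0]]
force: [0.7, 0.2, -1.9]
finger_gap: 0.134
clock: 5.3
tool_pos: [0.4592, 0.1343, 0.3483]
tcp_rot: [[0.141, 0.99, 0.007], [0.99, -0.141, 0.001], [0.002, 0.007, -1.0]]
force: [0.2, -0.5, -2.3]
finger_gap: 0.133
scene [ 0.6293 -0.2933  0.036 ] -0.09 0.392 3152 [ 0.865 -0.078  0.496]
top [ 0.6301 -0.2978  0.036 ] -0.087 0.398 1647 [ 0.856 -0.075  0.511]
[ 0.62969766 -0.29555405  0.036     ] -0.08875203474293825
now [0.4576 0.1341 0.344 ] [ 0.18 -0.22  1.63 -0.    1.74  0.32] gap 0.136 tgt [ 0.5184 -0.3911  0.2453]
[-1.704  0.447  0.329] [-0.333  0.009 -0.033]
```

```bash
python3 - <<'E'
s=open('rest.py').read()
s=s.replace("t=(b-c)@e;lo,hi=np.percentile(t,[.5,99.5])","""t=(b-c)@e
    h,ed=np.histogram(t,np.arange(-.4,.4,.002));on=(np.convolve(h,np.ones(5)/5,'same')>.3*np.median(h[h>0])).astype(np.uint8)
    k,lab,st,_=cv2.connectedComponentsWithStats(on[None]);j=1+np.argmax(st[1:,4])
    lo,hi=ed[st[j,0]],ed[st[j,0]+st[j,2]]""")
open('rest.py','w').write(s)
E
python3 rest.py; python3 place.py -0.105 0.12 0.01
```

```text
scene [ 0.6333 -0.2501  0.036 ] -0.09 0.314 3149 [ 0.865 -0.078  0.495]
top [ 0.634  -0.2528  0.036 ] -0.089 0.314 1674 [ 0.854 -0.076  0.515]
[ 0.63364828 -0.25145352  0.036     ] -0.0893122868151995
now [0.4568 0.134  0.3425] [ 0.18 -0.22  1.63 -0.    1.74  0.32] gap 0.139 tgt [ 0.5223 -0.3469  0.2453]
[-1.556  0.443  0.324] [-0.335  0.009 -0.032]
```

```bash
python3 -m jog '[[[1,-0.17,0.03,0,0,0,0],[1,-0.35,0.06,0,0,0,0],[1,-0.53,0.09,-0.03,0,0,0],[1,-0.7,0.12,-0.03,0,0,0],[1,-0.88,0.15,-0.03,0,0,0]]]'
python3 -m jog '[[[1,-0.17,0.03,0,-0.06,0,0],[1,-0.34,0.06,0,-0.15,0,0],[1,-0.5,0.09,0,-0.24,0,-0.01],[1,-0.6,0.12,0,-0.335,0,-0.02],[1,-0.65,0.15,0,-0.335,0.009,-0.032]]]'
python3 -m jog '[[[1,0,0,0,0,0,0],[1,0,0,0,0,0,0]]]'
python3 rest.py; python3 place.py -0.105 0.12 0.01
```

```text
clock: 6.12
tool_pos: [0.464, -0.135, 0.3518]
tcp_rot: [[0.141, 0.99, -0.002], [0.99, -0.141, 0.001], [0.001, -0.002, -1.0]]
force: [1.9, 0.1, -1.6]
finger_gap: 0.136
clock: 6.75
tool_pos: [0.4787, -0.3337, 0.3484]
tcp_rot: [[0.093, 0.862, 0.498], [0.996, -0.083, -0.042], [0.005, 0.5, -0.866]]
force: [0.6, 1.0, -1.0]
finger_gap: 0.136
clock: 7.0
tool_pos: [0.4816, -0.3323, 0.3526]
tcp_rot: [[0.09, 0.862, 0.499], [0.996, -0.078, -0.043], [0.002, 0.501, -0.865]]
force: [0.7, -0.4, -2.4]
finger_gap: 0.134
scene [ 0.6335 -0.25    0.036 ] -0.088 0.314 3154 [ 0.862 -0.076  0.501]
top [ 0.634  -0.2531  0.036 ] -0.088 0.314 1662 [ 0.858 -0.076  0.508]
[ 0.63373565 -0.25153767  0.036     ] -0.08794624429725809
now [ 0.482  -0.332   0.3534] [-0.93 -0.34  1.8   0.4   1.34 -0.87] gap 0.132 tgt [ 0.5225 -0.3471  0.2453]
[-0.038 -0.061  0.381] [ 0.002 -0.    -0.   ]
```

```bash
python3 -m jog '[[[1,-0.02,-0.04,0.15,0,0,0],[1,-0.038,-0.078,0.3,0,0,0],[1,-0.038,-0.078,0.38,0,0,0],[1,-0.038,-0.078,0.38,0,0,0]]]'
python3 place.py -0.105 0.003 0.004
```

```text
clock: 7.6
tool_pos: [0.5175, -0.3455, 0.2405]
tcp_rot: [[0.087, 0.863, 0.498], [0.996, -0.078, -0.041], [0.004, 0.5, -0.866]]
force: [0.3, 0.0, -1.4]
finger_gap: 0.132
now [ 0.5175 -0.3455  0.2405] [-0.89 -0.2   1.89  0.41  1.11 -0.92] gap 0.132 tgt [ 0.5756 -0.3518  0.141 ]
[-0.005  0.003  0.385] [-0.    -0.002 -0.001]
```

```bash
python3 -m jog '[[[1,-0.004,0.003,0.12,0,0,0],[1,-0.004,0.003,0.24,0,0,0],[1,-0.004,0.003,0.35,0,0,0],[1,-0.004,0.003,0.385,0,0,0],[1,-0.004,0.003,0.385,0,0,0]]]'
python3 -m jog '[[[1,0,-0.009,0.006,0,0,0],[1,0,-0.013,0.01,0,0,0],[1,0,-0.013,0.01,0,0,0]]]'
python3 place.py -0.105 0 0
```

```text
clock: 8.22
tool_pos: [0.5763, -0.3538, 0.1447]
tcp_rot: [[0.089, 0.861, 0.501], [0.996, -0.077, -0.044], [0.0, 0.503, -0.864]]
force: [-0.2, -0.2, 0.1]
finger_gap: 0.135
clock: 8.6
tool_pos: [0.5739, -0.3541, 0.1397]
tcp_rot: [[0.09, 0.861, 0.501], [0.996, -0.078, -0.045], [0.0, 0.503, -0.864]]
force: [0.2, 0.2, -1.1]
finger_gap: 0.139
now [ 0.5739 -0.3541  0.1397] [-0.81  0.02  1.87  0.44  0.89 -0.94] gap 0.139 tgt [ 0.5737 -0.3516  0.1364]
[ 0.008 -0.007  0.008] [ 0.002  0.001 -0.001]
```

```bash
python3 -m jog '[[[1,0,-0.006,0.007,0,0,0],[1,0,-0.006,0.007,0,0,0],[1,0,-0.006,0.007,0,0,0]]]'
python3 -m jog '[[[0.7,0,0,0,0,0,0],[0.6,0,0,0,0,0,0],[0.55,0,0,0,0,0,0],[0.55,0,0,0,0,0,0]]]'
python3 -m jog '[[[0.55,0,0,-0.1,0,0,0],[0.55,0,0,-0.3,0,0,0],[0.55,0,0,-0.5,0,0,0],[0.55,0,0,-0.6,0,0,0]]]'
cat > chk.py <<'E'
from h import *
*lip,yaw=np.load('rest.npy');ex=np.array([np.cos(yaw),np.sin(yaw),0]);e=np.array([-np.sin(yaw),np.cos(yaw),0]);A=np.array([ex,e,[0,0,1]])
o=np.array(lip)-.09*ex;o[2]=0
for n in('scene','top'):
    i,P=cap(n,'chk_'+n);H=hsv(i);h=H[...,0].astype(int);h=np.where(h>170,h-180,h)
    Q=(P-o)@A.T
    for c,(a,b) in dict(red=(-5,5),yellow=(18,32),green=(55,85),blue=(100,130)).items():
        m=(H[...,1]>120)&(H[...,2]>40)&(h>=a)&(h<=b)&(abs(Q[...,0]-.05)<.12)&(abs(Q[...,1])<.2)&(Q[...,2]<.2)&(Q[...,2]>.02)
        q=Q[m]
        if len(q)<30: continue
        # face coordinates: s up slope from lip corner, d along normal
        s=(q-[.09,0,.036])@[-.5,0,.866];d=(q-[.09,0,.036])@[.866,0,.5]
        f=(d>.004)
        hi=s>.105;lo=s<.06
        print(n,c,len(q),'s',np.percentile(s,[2,98]).round(3),'d top/bottom',np.median(d[hi]).round(4) if hi.any() else None,np.median(d[lo]).round(4) if lo.any() else None,'y hi/lo',np.median(q[hi,1]).round(4) if hi.any() else None,np.median(q[lo,1]).round(4) if lo.any() else None)
E
python3 rest.py; python3 chk.py
```

```text
clock: 8.98
tool_pos: [0.5742, -0.3544, 0.1389]
tcp_rot: [[0.089, 0.86, 0.502], [0.996, -0.077, -0.046], [-0.001, 0.504, -0.864]]
force: [-10.2, 4.1, 13.2]
finger_gap: 0.135
clock: 9.48
tool_pos: [0.5736, -0.3537, 0.1362]
tcp_rot: [[0.09, 0.861, 0.5], [0.996, -0.078, -0.044], [0.001, 0.502, -0.865]]
force: [0.2, -0.5, -0.2]
finger_gap: 0.454
clock: 9.98
tool_pos: [0.4832, -0.3466, 0.2963]
tcp_rot: [[0.09, 0.86, 0.503], [0.996, -0.076, -0.048], [-0.003, 0.505, -0.863]]
force: [-0.3, 0.2, -0.3]
finger_gap: 0.448
scene [ 0.6365 -0.2125  0.036 ] -0.088 0.238 2693 [ 0.862 -0.076  0.501]
top [ 0.6371 -0.2168  0.036 ] -0.089 0.24 1366 [ 0.855 -0.076  0.514]
[ 0.6367664  -0.21466521  0.036     ] -0.08876367980507538
scene blue 849 s [0.016 0.146] d top/bottom 0.0111 0.0123 y hi/lo -0.1419 -0.1412
top blue 489 s [0.018 0.15 ] d top/bottom 0.011 0.0134 y hi/lo -0.1423 -0.1422
```

View pics/chk_scene.png

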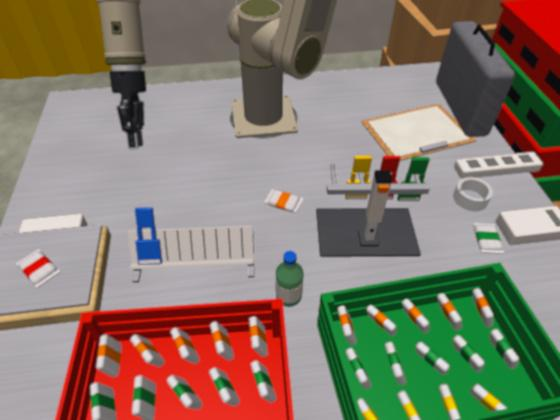

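Blue is seated: face at d≈12 mm, top at s≈0.150, and visible at (147,235) on the rest. The rest-centre fit has to allow for covered parts, so I'll fix that.

```bash
python3 - <<'E'
s=open('rest.py').read()
s=s.replace("t=(b-c)@e\n","qa=P.reshape(-1,3);qa=qa[(qa[:,2]>.045)&(qa[:,2]<.11)];dd=(qa-c)@nn;qa=qa[(dd>-.003)&(dd<.015)&(abs(qa[:,0]-c[0])<.07)];t=(qa-c)@e\n")
open('rest.py','w').write(s)
E
python3 rest.py;python3 chk.py; python3 - <<'E'
from h import *
print(delta([.46,-.1,.345],down(SY)))
E
```

```text
scene [ 0.6333 -0.2497  0.036 ] -0.09 0.314 2667 [ 0.864 -0.078  0.497]
top [ 0.634  -0.2527  0.036 ] -0.088 0.316 1357 [ 0.857 -0.076  0.509]
[ 0.63364242 -0.25121262  0.036     ] -0.08892079764928784
scene blue 855 s [0.016 0.146] d top/bottom 0.0104 0.0124 y hi/lo -0.1056 -0.1041
top blue 485 s [0.019 0.151] d top/bottom 0.0112 0.0131 y hi/lo -0.1054 -0.1054
(array([ 0.807, -0.04 , -0.233]), array([ 0.334, -0.011,  0.034]))
```

```bash
python3 -m jog '[[[0.5,0.16,-0.01,-0.08,0.08,0,0],[0.5,0.32,-0.02,-0.16,0.16,0,0.01],[0.5,0.48,-0.03,-0.23,0.24,0,0.02],[0.5,0.64,-0.04,-0.233,0.334,-0.01,0.034],[0.5,0.807,-0.04,-0.233,0.334,-0.011,0.034]]]' 40
python3 - <<'E'
from h import *
print(delta([.5295,.1935,.33],down(SY)))
E
```

```text
clock: 11.0
tool_pos: [0.4607, -0.0984, 0.344]
tcp_rot: [[0.144, 0.99, -0.005], [0.99, -0.144, -0.001], [-0.002, -0.005, -1.0]]
force: [0.4, 0.5, -0.4]
finger_gap: 0.502
(array([0.996, 0.087, 0.044]), array([-0.003,  0.001, -0.   ]))
```

```bash
python3 -m jog '[[[0.5,0.2,0.02,0,0,0,0],[0.5,0.4,0.04,0,0,0,0],[0.5,0.6,0.06,0,0,0,0],[0.5,0.8,0.08,0.01,0,0,0],[0.5,0.996,0.087,0.044,-0.003,0,0]]]' 40
python3 -m jog '[[[0.5,0,0,0,0,0,0],[0.5,0,0,0,0,0,0]]]'
python3 - <<'E'
from h import *
from meas import scr
i,P=cap('wrist')
for k,v in scr(i,P).items(): print(k,v)
print(delta([.5295,.1935,.209],down(SY)), manip.get_state()['finger_gap'])
E
```

```text
clock: 11.62
tool_pos: [0.5293, 0.1939, 0.3316]
tcp_rot: [[0.144, 0.99, 0.005], [0.99, -0.144, -0.003], [-0.002, 0.006, -1.0]]
force: [0.5, -0.4, -0.2]
finger_gap: 0.5
clock: 11.88
tool_pos: [0.5286, 0.1916, 0.3314]
tcp_rot: [[0.143, 0.99, 0.004], [0.99, -0.143, -0.004], [-0.003, 0.004, -1.0]]
force: [0.3, -0.1, 0.1]
finger_gap: 0.497
red (1520, array([0.5396, 0.2635, 0.2466]), array([0.5895, 0.1945, 0.406 ]), (np.float64(0.193), np.float64(0.196)), array([0.162, 0.403]))
yellow (1652, array([0.5306, 0.2058, 0.2457]), array([0.5297, 0.1953, 0.2462]), (np.float64(0.172), np.float64(0.215)), array([0.144, 0.248]))
green (771, array([0.5518, 0.3089, 0.2275]), array([0.5524, 0.3124, 0.2455]), (np.float64(0.308), np.float64(0.317)), array([0.127, 0.248]))
blue (523, array([ 0.7402, -0.0163,  0.1698]), array([ 0.7405, -0.0185,  0.1684]), (np.float64(-0.037), np.float64(-0.006)), array([0.156, 0.172]))
(array([ 0.01 , -0.001,  0.41 ]), array([ 0.003,  0.002, -0.001])) 0.5018446910870576
```

```bash
python3 -m jog '[[[0.5,0.01,0.0,0.12,0.003,0.002,0],[0.5,0.01,0.0,0.25,0.003,0.002,0],[0.5,0.01,0,0.36,0.003,0.002,0],[0.5,0.01,0,0.41,0.003,0.002,0],[0.5,0.01,0,0.41,0.003,0.002,0]]]' 40
python3 -m jog '[[[1,0,0,0,0,0,0],[1,0,0,0,0,0,0],[1,0,0,0,0,0,0],[1,0,0,0,0,0,0],[1,0,0,0,0,0,0]]]' 40
python3 -m jog '[[[1,0,0,-0.02,0,0,0],[1,0,0,-0.052,0,0,0],[1,0,0,-0.052,0,0,0],[1,0,0,-0.052,0,0,0]]]' 40
```

```text
clock: 12.55
tool_pos: [0.5299, 0.193, 0.2093]
tcp_rot: [[0.146, 0.989, 0.0], [0.989, -0.146, 0.0], [0.0, 0.0, -1.0]]
force: [-0.1, -0.1, 1.5]
finger_gap: 0.5
clock: 13.18
tool_pos: [0.531, 0.1942, 0.2117]
tcp_rot: [[0.144, 0.99, 0.004], [0.99, -0.144, 0.001], [0.002, 0.004, -1.0]]
force: [-1.6, -0.6, 7.0]
finger_gap: 0.14
clock: 13.68
tool_pos: [0.5301, 0.1939, 0.2253]
tcp_rot: [[0.145, 0.989, 0.002], [0.989, -0.145, 0.001], [0.001, 0.002, -1.0]]
force: [-0.2, 0.7, -1.3]
finger_gap: 0.133
```

```bash
python3 -m jog '[[[1,0,-0.06,0,0,0,0],[1,0,-0.12,0,0,0,0],[1,0,-0.18,0,0,0,0],[1,0,-0.23,0,0,0,0],[1,0,-0.23,0,0,0,0]]]'
python3 -m jog '[[[1,0,0,-0.12,0,0,0],[1,0,0,-0.27,0,0,0],[1,0,0,-0.4,0,0,0],[1,0,0,-0.4,0,0,0]]]'
python3 -m jog '[[[1,-0.2,0.03,0,0,0,0],[1,-0.4,0.06,0,0,0,0],[1,-0.6,0.1,0,0,0,0],[1,-0.8,0.13,0,0,0,0],[1,-1,0.16,0,0,0,0]]]'
python3 rest.py; python3 place.py -0.035 0.12 0.004
```

```text
clock: 14.3
tool_pos: [0.4611, 0.2041, 0.2252]
tcp_rot: [[0.144, 0.99, 0.002], [0.99, -0.144, 0.001], [0.001, 0.002, -1.0]]
force: [0.4, -0.2, -1.4]
finger_gap: 0.136
clock: 14.8
tool_pos: [0.4636, 0.2041, 0.3495]
tcp_rot: [[0.145, 0.989, 0.009], [0.989, -0.145, 0.003], [0.004, 0.008, -1.0]]
force: [0.9, 0.5, -1.3]
finger_gap: 0.134
clock: 15.42
tool_pos: [0.4653, -0.1021, 0.3436]
tcp_rot: [[0.145, 0.989, 0.001], [0.989, -0.145, 0.001], [0.001, 0.0, -1.0]]
force: [2.0, 0.0, -0.4]
finger_gap: 0.138
scene [ 0.6332 -0.2507  0.036 ] -0.091 0.314 2675 [ 0.859 -0.079  0.505]
top [ 0.634  -0.2523  0.036 ] -0.088 0.316 1372 [ 0.853 -0.075  0.516]
[ 0.63359114 -0.25148442  0.036     ] -0.08956974584930615
now [ 0.4649 -0.1056  0.3431] [-0.33 -0.22  1.63 -0.    1.74 -0.18] gap 0.135 tgt [ 0.5233 -0.2767  0.2423]
[-0.534  0.279  0.336] [-0.334  0.011 -0.039]
```

```bash
python3 -m jog '[[[1,-0.15,0.07,0,-0.08,0,-0.01],[1,-0.3,0.14,0,-0.16,0,-0.02],[1,-0.45,0.21,0,-0.25,0.005,-0.03],[1,-0.534,0.279,0.1,-0.334,0.011,-0.039],[1,-0.534,0.279,0.2,-0.334,0.011,-0.039]]]'
python3 -m jog '[[[1,0,0,0,0,0,0],[1,0,0,0,0,0,0]]]'
python3 place.py -0.035 0.003 0.004
```

```text
clock: 16.15
tool_pos: [0.5241, -0.2722, 0.2816]
tcp_rot: [[0.086, 0.861, 0.5], [0.996, -0.076, -0.04], [0.003, 0.502, -0.865]]
force: [-0.6, 0.6, -1.8]
finger_gap: 0.134
clock: 16.4
tool_pos: [0.5261, -0.2702, 0.286]
tcp_rot: [[0.081, 0.861, 0.501], [0.997, -0.071, -0.04], [0.001, 0.503, -0.864]]
force: [-0.5, 0.2, -0.2]
finger_gap: 0.136
now [ 0.5261 -0.2702  0.286 ] [-0.76 -0.36  1.93  0.35  1.17 -0.75] gap 0.136 tgt [ 0.5816 -0.282   0.141 ]
[-0.025 -0.081  0.512] [ 0.002 -0.003  0.004]
```

```bash
python3 -m jog '[[[1,-0.02,-0.08,0.08,0,-0.003,0.004],[1,-0.025,-0.081,0.24,0,-0.003,0.004],[1,-0.025,-0.081,0.39,0,-0.003,0.004],[1,-0.025,-0.081,0.5,0,-0.003,0.004],[1,-0.025,-0.081,0.505,0,-0.003,0.004]]]'
python3 -m jog '[[[1,0,0,0.004,0,0,0],[1,0,0,0.004,0,0,0]]]'
python3 place.py -0.035 0 0
```

```text
clock: 17.02
tool_pos: [0.5815, -0.2817, 0.1419]
tcp_rot: [[0.088, 0.861, 0.501], [0.996, -0.076, -0.044], [0.001, 0.503, -0.864]]
force: [-0.4, -0.1, -1.1]
finger_gap: 0.136
clock: 17.27
tool_pos: [0.5812, -0.2826, 0.1424]
tcp_rot: [[0.089, 0.86, 0.502], [0.996, -0.077, -0.045], [-0.0, 0.504, -0.864]]
force: [-0.6, 0.2, -1.3]
finger_gap: 0.135
now [ 0.5812 -0.2826  0.1424] [-0.7  -0.09  1.97  0.39  0.85 -0.81] gap 0.135 tgt [ 0.5796 -0.2818  0.1364]
[ 0.002 -0.015  0.014] [0.003 0.    0.   ]
```

```bash
python3 -m jog '[[[1,0,-0.01,0.007,0,0,0],[1,0,-0.016,0.013,0,0,0],[1,0,-0.017,0.014,0,0,0],[1,0,-0.017,0.014,0,0,0]]]'
python3 -m jog '[[[0.7,0,0,0,0,0,0],[0.6,0,0,0,0,0,0],[0.55,0,0,0,0,0,0],[0.55,0,0,0,0,0,0]]]'
python3 -m jog '[[[0.55,0,0,-0.1,0,0,0],[0.55,0,0,-0.3,0,0,0],[0.55,0,0,-0.5,0,0,0],[0.55,0,0,-0.6,0,0,0]]]'
python3 rest.py; python3 chk.py; python3 - <<'E'
from h import *
print(delta([.46,-.0,.345],down(SY)))
E
```

```text
clock: 17.77
tool_pos: [0.5798, -0.2835, 0.1394]
tcp_rot: [[0.09, 0.858, 0.505], [0.996, -0.077, -0.047], [-0.002, 0.507, -0.862]]
force: [-12.8, 5.0, 21.8]
finger_gap: 0.134
clock: 18.27
tool_pos: [0.578, -0.2821, 0.1342]
tcp_rot: [[0.09, 0.861, 0.5], [0.996, -0.078, -0.044], [0.001, 0.502, -0.865]]
force: [0.4, 0.5, 0.1]
finger_gap: 0.447
clock: 18.77
tool_pos: [0.4877, -0.2748, 0.2942]
tcp_rot: [[0.09, 0.859, 0.503], [0.996, -0.077, -0.048], [-0.003, 0.506, -0.863]]
force: [0.6, -0.3, -0.4]
finger_gap: 0.45
scene [ 0.6334 -0.25    0.036 ] -0.089 0.314 2070 [ 0.854 -0.076  0.515]
top [ 0.634  -0.2523  0.036 ] -0.089 0.316 1062 [ 0.852 -0.076  0.518]
[ 0.63369379 -0.25116727  0.036     ] -0.08933761237172505
scene yellow 948 s [0.014 0.147] d top/bottom 0.0095 0.0132 y hi/lo -0.0338 -0.0338
scene blue 853 s [0.017 0.146] d top/bottom 0.0105 0.012 y hi/lo -0.1053 -0.1047
top yellow 511 s [0.016 0.151] d top/bottom 0.0098 0.0142 y hi/lo -0.0349 -0.0344
top blue 490 s [0.017 0.151] d top/bottom 0.011 0.013 y hi/lo -0.1058 -0.106
(array([ 0.903, -0.06 , -0.246]), array([ 0.335, -0.009,  0.033]))
```

```bash
python3 -m jog '[[[0.5,0.18,-0.01,-0.1,0.08,0,0],[0.5,0.36,-0.02,-0.2,0.16,0,0.01],[0.5,0.54,-0.04,-0.246,0.24,0,0.02],[0.5,0.72,-0.06,-0.246,0.334,-0.01,0.033],[0.5,0.903,-0.06,-0.246,0.335,-0.009,0.033]]]' 40
python3 - <<'E'
from h import *
print(delta([.5393,.2635,.33],down(SY)))
E
```

```text
clock: 19.6
tool_pos: [0.4603, 0.0028, 0.3412]
tcp_rot: [[0.141, 0.99, -0.009], [0.99, -0.141, 0.001], [-0.0, -0.009, -1.0]]
force: [0.2, 0.5, -0.7]
finger_gap: 0.502
(array([0.898, 0.138, 0.036]), array([-0.006,  0.   ,  0.001]))
```

```bash
python3 -m jog '[[[0.5,0.18,0.02,0,0,0,0],[0.5,0.36,0.04,0,0,0,0],[0.5,0.54,0.07,0,0,0,0],[0.5,0.72,0.11,0.01,0,0,0],[0.5,0.898,0.138,0.036,-0.006,0,0]]]' 40
python3 -m jog '[[[0.5,0,0,0,0,0,0],[0.5,0,0,0,0,0,0]]]'
python3 - <<'E'
from h import *
from meas import scr
i,P=cap('wrist')
for k,v in scr(i,P).items(): print(k,v)
print(delta([.5393,.2635,.209],down(SY)), manip.get_state()['finger_gap'])
E
```

```text
clock: 20.23
tool_pos: [0.5396, 0.2635, 0.3314]
tcp_rot: [[0.142, 0.99, 0.007], [0.99, -0.142, -0.002], [-0.001, 0.007, -1.0]]
force: [0.7, 0.0, 0.4]
finger_gap: 0.497
clock: 20.48
tool_pos: [0.5389, 0.2613, 0.332]
tcp_rot: [[0.141, 0.99, 0.006], [0.99, -0.141, -0.003], [-0.002, 0.006, -1.0]]
force: [-0.6, -0.5, -0.4]
finger_gap: 0.498
red (1729, array([0.5407, 0.2742, 0.2457]), array([0.5999, 0.264 , 0.4081]), (np.float64(0.263), np.float64(0.265)), array([0.134, 0.403]))
yellow None
green (1372, array([0.5551, 0.332 , 0.2466]), array([0.5549, 0.3309, 0.2465]), (np.float64(0.309), np.float64(0.352)), array([0.163, 0.248]))
blue None
(array([ 0.01 , -0.004,  0.413]), array([0.005, 0.001, 0.001])) 0.4942825250789789
```

```bash
python3 -m jog '[[[0.5,0.01,0.0,0.12,0.004,0.001,0],[0.5,0.01,0.0,0.25,0.004,0.001,0],[0.5,0.01,0,0.36,0.004,0.001,0],[0.5,0.01,0,0.413,0.004,0.001,0],[0.5,0.01,0,0.413,0.004,0.001,0]]]' 40
python3 -m jog '[[[1,0,0,0,0,0,0],[1,0,0,0,0,0,0],[1,0,0,0,0,0,0],[1,0,0,0,0,0,0],[1,0,0,0,0,0,0]]]' 40
python3 -m jog '[[[1,0,0,-0.02,0,0,0],[1,0,0,-0.052,0,0,0],[1,0,0,-0.052,0,0,0],[1,0,0,-0.052,0,0,0]]]' 40
```

```text
clock: 21.15
tool_pos: [0.5406, 0.263, 0.21]
tcp_rot: [[0.144, 0.99, 0.002], [0.99, -0.144, 0.001], [0.001, 0.002, -1.0]]
force: [0.5, -0.3, 0.5]
finger_gap: 0.505
clock: 21.78
tool_pos: [0.542, 0.2642, 0.2127]
tcp_rot: [[0.143, 0.99, 0.007], [0.99, -0.143, 0.003], [0.004, 0.006, -1.0]]
force: [-0.1, -0.9, 6.0]
finger_gap: 0.138
clock: 22.28
tool_pos: [0.5409, 0.2639, 0.2261]
tcp_rot: [[0.143, 0.99, 0.003], [0.99, -0.143, 0.002], [0.002, 0.003, -1.0]]
force: [-0.2, -0.2, -1.1]
finger_gap: 0.135
```

```bash
python3 -m jog '[[[1,0,-0.06,0,0,0,0],[1,0,-0.12,0,0,0,0],[1,0,-0.18,0,0,0,0],[1,0,-0.23,0,0,0,0],[1,0,-0.23,0,0,0,0]]]'
python3 -m jog '[[[1,0,0,-0.12,0,0,0],[1,0,0,-0.27,0,0,0],[1,0,0,-0.4,0,0,0],[1,0,0,-0.4,0,0,0]]]'
python3 -m jog '[[[1,-0.2,0.03,0,0,0,0],[1,-0.4,0.06,0,0,0,0],[1,-0.6,0.1,0,0,0,0],[1,-0.8,0.13,0,0,0,0],[1,-1,0.16,0,0,0,0]]]'
python3 rest.py; python3 place.py 0.036 0.12 0.004
```

```text
clock: 22.9
tool_pos: [0.4719, 0.274, 0.2259]
tcp_rot: [[0.142, 0.99, 0.003], [0.99, -0.142, 0.002], [0.002, 0.003, -1.0]]
force: [0.2, -0.6, -1.4]
finger_gap: 0.132
clock: 23.4
tool_pos: [0.4742, 0.2741, 0.3504]
tcp_rot: [[0.143, 0.99, 0.01], [0.99, -0.143, 0.005], [0.006, 0.01, -1.0]]
force: [0.3, -0.4, -1.4]
finger_gap: 0.134
clock: 24.02
tool_pos: [0.4765, -0.0323, 0.3441]
tcp_rot: [[0.143, 0.99, 0.002], [0.99, -0.143, 0.002], [0.002, 0.002, -1.0]]
force: [0.7, -0.8, -0.6]
finger_gap: 0.133
scene [ 0.6458 -0.254   0.036 ] -0.092 0.314 2100 [ 0.856 -0.079  0.511]
top [ 0.6466 -0.257   0.036 ] -0.091 0.314 1042 [ 0.857 -0.079  0.51 ]
[ 0.64616233 -0.25549492  0.036     ] -0.0919085176765405
now [ 0.4764 -0.036   0.3438] [-0.18 -0.22  1.63 -0.    1.74 -0.03] gap 0.136 tgt [ 0.5423 -0.2098  0.2423]
[-0.54   0.303  0.339] [-0.332  0.01  -0.036]
```

The rest has been knocked about 13 mm, so I carry on with the new pose.

```bash
python3 chk.py; python3 -m jog '[[[1,-0.15,0.07,0,-0.08,0,-0.01],[1,-0.3,0.14,0,-0.16,0,-0.02],[1,-0.45,0.21,0,-0.25,0.005,-0.03],[1,-0.54,0.28,0.1,-0.332,0.01,-0.036],[1,-0.54,0.28,0.2,-0.332,0.01,-0.036]]]'
python3 -m jog '[[[1,0,0,0,0,0,0],[1,0,0,0,0,0,0]]]'
python3 rest.py; python3 place.py 0.036 0.003 0.004
```

```text
scene yellow 960 s [0.015 0.147] d top/bottom 0.0099 0.0132 y hi/lo -0.0342 -0.0333
scene blue 866 s [0.016 0.146] d top/bottom 0.0104 0.0118 y hi/lo -0.1049 -0.1057
top yellow 510 s [0.015 0.151] d top/bottom 0.01 0.0141 y hi/lo -0.0343 -0.0339
top blue 475 s [0.018 0.15 ] d top/bottom 0.0109 0.0131 y hi/lo -0.1061 -0.1054
clock: 24.85
tool_pos: [0.5366, -0.2029, 0.2829]
tcp_rot: [[0.087, 0.862, 0.5], [0.996, -0.077, -0.04], [0.004, 0.502, -0.865]]
force: [-0.7, -0.1, -1.0]
finger_gap: 0.137
clock: 25.1
tool_pos: [0.5381, -0.2014, 0.2869]
tcp_rot: [[0.083, 0.862, 0.501], [0.997, -0.073, -0.04], [0.002, 0.502, -0.865]]
force: [0.4, -0.0, -1.7]
finger_gap: 0.133
scene [ 0.6456 -0.2554  0.036 ] -0.094 0.314 2114 [ 0.863 -0.082  0.499]
top [ 0.6465 -0.2573  0.036 ] -0.093 0.316 971 [ 0.861 -0.08   0.503]
[ 0.64606887 -0.25635011  0.036     ] -0.09353499532064216
now [ 0.5384 -0.2019  0.2879] [-0.61 -0.44  1.99  0.28  1.14 -0.59] gap 0.133 tgt [ 0.6006 -0.2159  0.141 ]
[-0.03  -0.065  0.529] [ 0.003 -0.004  0.005]
```

```bash
python3 -m jog '[[[1,-0.02,-0.06,0.08,0,-0.003,0.004],[1,-0.029,-0.065,0.24,0,-0.003,0.005],[1,-0.029,-0.065,0.39,0,-0.003,0.005],[1,-0.029,-0.065,0.51,0,-0.003,0.005],[1,-0.029,-0.065,0.52,0,-0.003,0.005]]]'
python3 -m jog '[[[1,0,0,0.004,0,0,0],[1,0,0,0.004,0,0,0]]]'
python3 place.py 0.036 0 0
```

```text
clock: 25.82
tool_pos: [0.5991, -0.2154, 0.1405]
tcp_rot: [[0.093, 0.861, 0.499], [0.996, -0.082, -0.044], [0.003, 0.501, -0.865]]
force: [0.2, 1.1, -0.6]
finger_gap: 0.136
clock: 26.08
tool_pos: [0.5987, -0.2161, 0.1408]
tcp_rot: [[0.094, 0.861, 0.5], [0.996, -0.082, -0.045], [0.002, 0.502, -0.865]]
force: [-0.2, 0.3, -0.9]
finger_gap: 0.134
now [ 0.5987 -0.2161  0.1408] [-0.56 -0.13  2.02  0.32  0.81 -0.63] gap 0.134 tgt [ 0.5986 -0.2157  0.1364]
[ 0.001 -0.008  0.012] [ 0.002 -0.001 -0.001]
```

```bash
python3 -m jog '[[[1,0,-0.006,0.007,0,0,0],[1,0,-0.012,0.012,0,0,0],[1,0,-0.013,0.013,0,0,0],[1,0,-0.013,0.013,0,0,0]]]'
python3 -m jog '[[[0.7,0,0,0,0,0,0],[0.6,0,0,0,0,0,0],[0.55,0,0,0,0,0,0],[0.55,0,0,0,0,0,0]]]'
python3 -m jog '[[[0.55,0,0,-0.1,0,0,0],[0.55,0,0,-0.3,0,0,0],[0.55,0,0,-0.5,0,0,0],[0.55,0,0,-0.6,0,0,0]]]'
python3 rest.py; python3 chk.py; python3 - <<'E'
from h import *
print(delta([.475,.06,.345],down(SY)))
E
```

```text
clock: 26.58
tool_pos: [0.5989, -0.2168, 0.1401]
tcp_rot: [[0.094, 0.858, 0.505], [0.996, -0.081, -0.047], [0.0, 0.507, -0.862]]
force: [-18.9, 6.3, 27.4]
finger_gap: 0.133
clock: 27.08
tool_pos: [0.5966, -0.2158, 0.134]
tcp_rot: [[0.094, 0.862, 0.499], [0.996, -0.083, -0.045], [0.003, 0.501, -0.866]]
force: [0.5, -0.3, -0.2]
finger_gap: 0.447
clock: 27.58
tool_pos: [0.5067, -0.2083, 0.2941]
tcp_rot: [[0.094, 0.859, 0.503], [0.996, -0.081, -0.048], [-0.0, 0.505, -0.863]]
force: [0.3, -0.2, -0.2]
finger_gap: 0.45
scene [ 0.646  -0.2543  0.036 ] -0.092 0.314 1559 [ 0.86  -0.079  0.505]
top [ 0.6467 -0.2563  0.036 ] -0.09 0.316 748 [ 0.856 -0.078  0.511]
[ 0.64633895 -0.25529472  0.036     ] -0.09105389143240449
scene red 916 s [0.016 0.146] d top/bottom 0.0096 0.0131 y hi/lo 0.0359 0.035
scene yellow 963 s [0.015 0.147] d top/bottom 0.0094 0.0131 y hi/lo -0.0342 -0.0334
scene blue 869 s [0.016 0.146] d top/bottom 0.0102 0.0119 y hi/lo -0.105 -0.1054
top red 516 s [0.017 0.15 ] d top/bottom 0.01 0.0139 y hi/lo 0.035 0.035
top yellow 507 s [0.016 0.151] d top/bottom 0.0097 0.0137 y hi/lo -0.0351 -0.0339
top blue 472 s [0.019 0.151] d top/bottom 0.0107 0.0129 y hi/lo -0.1053 -0.1047
(array([ 0.88 , -0.074, -0.253]), array([ 0.335, -0.009,  0.03 ]))
```

```bash
python3 -m jog '[[[0.5,0.18,-0.01,-0.1,0.08,0,0],[0.5,0.36,-0.02,-0.2,0.16,0,0.01],[0.5,0.54,-0.04,-0.253,0.24,0,0.02],[0.5,0.72,-0.06,-0.253,0.334,-0.01,0.03],[0.5,0.88,-0.074,-0.253,0.335,-0.009,0.03]]]' 40
python3 - <<'E'
from h import *
print(delta([.5545,.331,.33],down(SY)))
E
```

```text
clock: 28.4
tool_pos: [0.4751, 0.0628, 0.3404]
tcp_rot: [[0.141, 0.99, -0.012], [0.99, -0.141, 0.001], [-0.001, -0.012, -1.0]]
force: [-0.3, 0.4, -0.6]
finger_gap: 0.499
(array([0.922, 0.136, 0.032]), array([-0.007,  0.001,  0.002]))
```

```bash
python3 -m jog '[[[0.5,0.18,0.02,0,0,0,0],[0.5,0.36,0.04,0,0,0,0],[0.5,0.54,0.07,0,0,0,0],[0.5,0.72,0.11,0.01,0,0,0],[0.5,0.922,0.136,0.032,-0.007,0,0.002]]]' 40
python3 -m jog '[[[0.5,0,0,0,0,0,0],[0.5,0,0,0,0,0,0]]]'
python3 - <<'E'
from h import *
from meas import scr
i,P=cap('wrist')
print(scr(i,P)['green'])
print(delta([.5545,.331,.209],down(SY)), manip.get_state()['finger_gap'])
E
```

```text
clock: 29.02
tool_pos: [0.5549, 0.3303, 0.3324]
tcp_rot: [[0.146, 0.989, 0.007], [0.989, -0.145, -0.002], [-0.001, 0.007, -1.0]]
force: [0.0, -0.6, 0.9]
finger_gap: 0.5
clock: 29.28
tool_pos: [0.554, 0.3285, 0.3328]
tcp_rot: [[0.144, 0.99, 0.006], [0.99, -0.144, -0.003], [-0.002, 0.006, -1.0]]
force: [0.0, -0.6, -0.4]
finger_gap: 0.498
(1534, array([0.5561, 0.3424, 0.2459]), array([0.5552, 0.3326, 0.2462]), (np.float64(0.31), np.float64(0.352)), array([0.131, 0.248]))
(array([ 0.011, -0.004,  0.417]), array([ 0.005,  0.   , -0.001])) 0.5013105793135934
```

```bash
python3 -m jog '[[[0.5,0.011,0.0,0.12,0.004,0,0],[0.5,0.011,0.0,0.25,0.004,0,0],[0.5,0.011,0,0.36,0.004,0,0],[0.5,0.011,0,0.417,0.004,0,0],[0.5,0.011,0,0.417,0.004,0,0]]]' 40
python3 -m jog '[[[1,0,0,0,0,0,0],[1,0,0,0,0,0,0],[1,0,0,0,0,0,0],[1,0,0,0,0,0,0],[1,0,0,0,0,0,0]]]' 40
python3 -m jog '[[[1,0,0,-0.02,0,0,0],[1,0,0,-0.052,0,0,0],[1,0,0,-0.052,0,0,0],[1,0,0,-0.052,0,0,0]]]' 40
```

```text
clock: 29.95
tool_pos: [0.5558, 0.3305, 0.21]
tcp_rot: [[0.146, 0.989, 0.002], [0.989, -0.146, -0.0], [-0.0, 0.002, -1.0]]
force: [0.1, 0.7, 0.6]
finger_gap: 0.5
clock: 30.58
tool_pos: [0.5572, 0.332, 0.2131]
tcp_rot: [[0.145, 0.989, 0.007], [0.989, -0.145, 0.002], [0.003, 0.006, -1.0]]
force: [-0.9, -0.7, 7.1]
finger_gap: 0.137
clock: 31.08
tool_pos: [0.5561, 0.3315, 0.2262]
tcp_rot: [[0.145, 0.989, 0.003], [0.989, -0.145, 0.0], [0.001, 0.003, -1.0]]
force: [-0.7, 0.2, -2.5]
finger_gap: 0.134
```

```bash
python3 -m jog '[[[1,0,-0.06,0,0,0,0],[1,0,-0.12,0,0,0,0],[1,0,-0.18,0,0,0,0],[1,0,-0.23,0,0,0,0],[1,0,-0.23,0,0,0,0]]]'
python3 -m jog '[[[1,0,0,-0.12,0,0,0],[1,0,0,-0.27,0,0,0],[1,0,0,-0.4,0,0,0],[1,0,0,-0.4,0,0,0]]]'
python3 -m jog '[[[1,-0.2,0.03,0,0,0,0],[1,-0.4,0.06,0,0,0,0],[1,-0.6,0.1,0,0,0,0],[1,-0.8,0.13,0,0,0,0],[1,-1,0.16,0,0,0,0]]]'
python3 rest.py; python3 place.py 0.106 0.12 0.004
```

```text
clock: 31.7
tool_pos: [0.4871, 0.3418, 0.226]
tcp_rot: [[0.145, 0.989, 0.003], [0.989, -0.145, 0.0], [0.001, 0.003, -1.0]]
force: [-0.2, 0.8, -2.5]
finger_gap: 0.132
clock: 32.2
tool_pos: [0.4895, 0.3421, 0.3509]
tcp_rot: [[0.146, 0.989, 0.01], [0.989, -0.146, 0.004], [0.006, 0.01, -1.0]]
force: [0.4, -0.7, -1.4]
finger_gap: 0.135
clock: 32.83
tool_pos: [0.4909, 0.0355, 0.3445]
tcp_rot: [[0.146, 0.989, 0.002], [0.989, -0.146, 0.0], [0.001, 0.002, -1.0]]
force: [1.4, -0.6, -1.7]
finger_gap: 0.135
scene [ 0.6457 -0.255   0.036 ] -0.095 0.314 1602 [ 0.862 -0.082  0.501]
top [ 0.6468 -0.2562  0.036 ] -0.089 0.316 741 [ 0.859 -0.077  0.506]
[ 0.64628728 -0.255563    0.036     ] -0.09216478238460107
now [0.4911 0.0319 0.3445] [-0.04 -0.18  1.59 -0.    1.73  0.11] gap 0.138 tgt [ 0.5489 -0.1401  0.2423]
[-0.537  0.277  0.342] [-0.332  0.011 -0.038]
```

```bash
python3 -m jog '[[[1,-0.15,0.07,0,-0.08,0,-0.01],[1,-0.3,0.14,0,-0.16,0,-0.02],[1,-0.45,0.21,0,-0.25,0.005,-0.03],[1,-0.537,0.26,0.1,-0.332,0.01,-0.038],[1,-0.537,0.26,0.2,-0.332,0.01,-0.038]]]'
python3 -m jog '[[[1,0,0,0,0,0,0],[1,0,0,0,0,0,0]]]'
python3 rest.py; python3 place.py 0.106 0.003 0.004
```

```text
clock: 33.55
tool_pos: [0.5436, -0.1347, 0.2824]
tcp_rot: [[0.089, 0.862, 0.498], [0.996, -0.077, -0.043], [0.001, 0.5, -0.866]]
force: [0.1, 0.8, -1.8]
finger_gap: 0.136
clock: 33.8
tool_pos: [0.5459, -0.1326, 0.2873]
tcp_rot: [[0.084, 0.862, 0.5], [0.996, -0.073, -0.042], [0.0, 0.502, -0.865]]
force: [0.7, -0.3, -1.5]
finger_gap: 0.134
scene [ 0.6459 -0.2543  0.036 ] -0.09 0.314 1550 [ 0.863 -0.078  0.5  ]
top [ 0.6468 -0.2563  0.036 ] -0.09 0.316 671 [ 0.858 -0.078  0.508]
[ 0.64638554 -0.25530845  0.036     ] -0.0902829947782561
now [ 0.5463 -0.1327  0.2884] [-0.45 -0.5   2.03  0.2   1.12 -0.4 ] gap 0.13 tgt [ 0.6071 -0.1453  0.141 ]
[-0.025 -0.07   0.528] [ 0.003 -0.002  0.004]
```

```bash
python3 -m jog '[[[1,-0.02,-0.06,0.08,0,-0.002,0.004],[1,-0.025,-0.068,0.24,0,-0.002,0.004],[1,-0.025,-0.068,0.39,0,-0.002,0.004],[1,-0.025,-0.068,0.51,0,-0.002,0.004],[1,-0.025,-0.068,0.52,0,-0.002,0.004]]]'
python3 -m jog '[[[1,0,0,0.004,0,0,0],[1,0,0,0.004,0,0,0]]]'
python3 place.py 0.106 0 0
```

```text
clock: 34.52
tool_pos: [0.6065, -0.145, 0.1409]
tcp_rot: [[0.09, 0.862, 0.499], [0.996, -0.079, -0.044], [0.001, 0.501, -0.865]]
force: [-0.2, -0.4, -1.2]
finger_gap: 0.134
clock: 34.78
tool_pos: [0.6061, -0.1456, 0.141]
tcp_rot: [[0.091, 0.861, 0.5], [0.996, -0.079, -0.045], [0.001, 0.502, -0.865]]
force: [-0.6, 0.8, -1.3]
finger_gap: 0.136
now [ 0.6061 -0.1456  0.141 ] [-0.41 -0.19  2.06  0.23  0.78 -0.44] gap 0.136 tgt [ 0.6051 -0.1451  0.1364]
[ 0.001 -0.011  0.011] [ 0.002  0.    -0.001]
```

```bash
python3 -m jog '[[[1,0,-0.006,0.006,0,0,0],[1,0,-0.011,0.011,0,0,0],[1,0,-0.013,0.012,0,0,0],[1,0,-0.013,0.012,0,0,0]]]'
python3 -m jog '[[[0.7,0,0,0,0,0,0],[0.6,0,0,0,0,0,0],[0.55,0,0,0,0,0,0],[0.55,0,0,0,0,0,0]]]'
python3 -m jog '[[[0.55,0,0,-0.1,0,0,0],[0.55,0,0,-0.3,0,0,0],[0.55,0,0,-0.5,0,0,0],[0.55,0,0,-0.6,0,0,0]]]'
python3 rest.py; python3 chk.py; python3 - <<'E'
from h import *
print(delta([.50,.12,.37],down(SY)))
E
```

```text
clock: 35.28
tool_pos: [0.6064, -0.1459, 0.1407]
tcp_rot: [[0.091, 0.858, 0.505], [0.996, -0.078, -0.047], [-0.0, 0.508, -0.862]]
force: [-20.1, 7.9, 28.2]
finger_gap: 0.131
clock: 35.78
tool_pos: [0.6038, -0.1454, 0.1344]
tcp_rot: [[0.092, 0.862, 0.499], [0.996, -0.08, -0.045], [0.001, 0.501, -0.866]]
force: [0.2, 0.6, 1.2]
finger_gap: 0.449
clock: 36.28
tool_pos: [0.5139, -0.1376, 0.2946]
tcp_rot: [[0.092, 0.859, 0.503], [0.996, -0.079, -0.047], [-0.001, 0.505, -0.863]]
force: [0.6, -1.0, 0.0]
finger_gap: 0.446
scene [ 0.6459 -0.2534  0.036 ] -0.092 0.314 1073 [ 0.863 -0.08   0.498]
top [ 0.6465 -0.2563  0.036 ] -0.093 0.316 477 [ 0.857 -0.08   0.509]
[ 0.6462036  -0.25484391  0.036     ] -0.09266023940887996
scene red 914 s [0.016 0.147] d top/bottom 0.0097 0.0131 y hi/lo 0.0353 0.0347
scene yellow 964 s [0.014 0.147] d top/bottom 0.01 0.0131 y hi/lo -0.0348 -0.0342
scene green 775 s [0.018 0.145] d top/bottom 0.0096 0.0139 y hi/lo 0.108 0.1081
scene blue 869 s [0.017 0.146] d top/bottom 0.0109 0.0122 y hi/lo -0.105 -0.1048
top red 514 s [0.016 0.151] d top/bottom 0.01 0.0141 y hi/lo 0.0343 0.0341
top yellow 508 s [0.017 0.151] d top/bottom 0.0102 0.0142 y hi/lo -0.0348 -0.0348
top green 472 s [0.021 0.151] d top/bottom 0.0097 0.0146 y hi/lo 0.1064 0.1067
top blue 477 s [0.018 0.15 ] d top/bottom 0.011 0.0133 y hi/lo -0.1064 -0.1059
(array([ 0.85 ,  0.023, -0.292]), array([ 0.335, -0.009,  0.032]))
```

View pics/chk_scene.png

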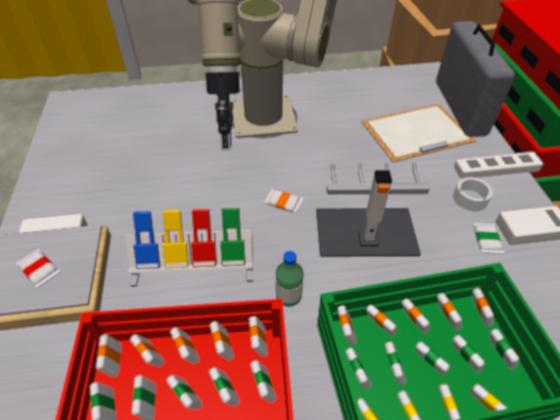

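All four lie seated side by side (x≈145–232, y≈240), and the stand is empty with the mast at (382,180). Next is the mast.

```bash
python3 -m jog '[[[0.4,0.17,0,-0.1,0.08,0,0],[0.3,0.34,0.01,-0.2,0.16,0,0.01],[0.2,0.51,0.02,-0.292,0.24,0,0.02],[0.1,0.68,0.023,-0.292,0.334,-0.01,0.03],[0.1,0.85,0.023,-0.292,0.335,-0.009,0.032]]]' 30
python3 -m jog '[[[0.1,0,0,0,0,0,0],[0.1,0,0,0,0,0,0]]]'
python3 - <<'E'
from h import *
for n in('top','scene','wrist'):
    i,P=cap(n,'m_'+n);H=hsv(i)
    for lo,hi in((.246,.27),):
        m=(P[...,2]>lo)&(P[...,2]<hi)&(abs(P[...,0]-.61)<.05)&(abs(P[...,1]-.22)<.05);p=P[m]
        if len(p): (cx,cy),wh,a=cv2.minAreaRect(p[:,:2].astype(np.float32));print(n,len(p),p.mean(0).round(4),(cx,cy),wh,a,np.median(p[:,2]))
print(manip.get_state()['finger_gap'],delta([.6145,.2182,.33],down(SY)))
E
```

```text
clock: 37.1
tool_pos: [0.5007, 0.1221, 0.3646]
tcp_rot: [[0.143, 0.99, -0.012], [0.99, -0.143, -0.001], [-0.003, -0.012, -1.0]]
force: [0.8, -1.1, 0.2]
finger_gap: 0.901
clock: 37.35
tool_pos: [0.4996, 0.1201, 0.3678]
tcp_rot: [[0.142, 0.99, -0.005], [0.99, -0.142, -0.0], [-0.001, -0.005, -1.0]]
force: [-0.6, 0.3, 0.4]
finger_gap: 0.904
top 278 [0.6113 0.2171 0.2561] (0.6120150685310364, 0.21765471994876862) (0.03847447410225868, 0.03823217749595642) 84.72732543945312 0.2563041775393907
scene 222 [0.6158 0.2185 0.2543] (0.6131974458694458, 0.21987782418727875) (0.0369487926363945, 0.03982214629650116) 83.12857055664062 0.25508010640718914
wrist 3452 [0.6084 0.217  0.2569] (0.6097046136856079, 0.21701806783676147) (0.037517644464969635, 0.03704703599214554) 82.73043060302734 0.25722416339532833
0.903236886261 (array([0.383, 0.331, 0.131]), array([-0.001, -0.   , -0.001]))
```

```bash
python3 -m jog '[[[0.1,0.1,0.08,0,0,0,0],[0.1,0.2,0.17,0,0,0,0],[0.1,0.3,0.26,0.05,0,0,0],[0.1,0.38,0.331,0.12,0,0,0],[0.1,0.38,0.331,0.131,0,0,0]]]' 30
python3 -m jog '[[[0.1,0,0,0,0,0,0],[0.1,0,0,0,0,0,0]]]'
python3 - <<'E'
from h import *
print(delta([.6148,.2175,.208],down(SY)))
E
```

```text
clock: 38.12
tool_pos: [0.6145, 0.2182, 0.3272]
tcp_rot: [[0.144, 0.99, -0.006], [0.99, -0.144, -0.001], [-0.001, -0.006, -1.0]]
force: [-0.1, -0.9, 0.2]
finger_gap: 0.9
clock: 38.38
tool_pos: [0.6144, 0.2177, 0.3326]
tcp_rot: [[0.144, 0.99, 0.001], [0.99, -0.144, 0.001], [0.001, 0.001, -1.0]]
force: [-0.4, -0.9, 0.3]
finger_gap: 0.899
(array([-0.001,  0.001,  0.415]), array([ 0.001, -0.001, -0.   ]))
```

```bash
python3 -m jog '[[[0.1,0,0,0.12,0,0,0],[0.1,0,0,0.25,0,0,0],[0.1,0,0,0.36,0,0,0],[0.1,0,0,0.415,0,0,0],[0.1,0,0,0.415,0,0,0]]]' 30
python3 -m jog '[[[0.6,0,0,0,0,0,0],[0.6,0,0,0,0,0,0],[0.6,0,0,0,0,0,0],[0.6,0,0,0,0,0,0],[0.6,0,0,0,0,0,0]]]' 30
python3 -m jog '[[[0.7,0,0,0,0,0,0],[0.7,0,0,0,0,0,0],[0.7,0,0,0,0,0,0]]]' 30
python3 - <<'E'
from h import *
i,P=cap('scene');cv2.imwrite('pics/press.png',cv2.resize(i[130:270,300:450,::-1],None,fx=4,fy=4))
E
```

```text
clock: 39.0
tool_pos: [0.6137, 0.2183, 0.206]
tcp_rot: [[0.143, 0.99, -0.002], [0.99, -0.143, 0.0], [-0.0, -0.002, -1.0]]
force: [-0.9, 0.3, 0.6]
finger_gap: 0.901
clock: 39.62
tool_pos: [0.611, 0.2195, 0.2061]
tcp_rot: [[0.141, 0.99, -0.008], [0.99, -0.141, 0.0], [-0.001, -0.008, -1.0]]
force: [-19.1, 0.1, 2.9]
finger_gap: 0.437
clock: 40.0
tool_pos: [0.611, 0.2196, 0.2061]
tcp_rot: [[0.141, 0.99, -0.008], [0.99, -0.141, 0.0], [-0.001, -0.008, -1.0]]
force: [-17.8, -0.4, 2.3]
finger_gap: 0.442
```

View pics/press.png

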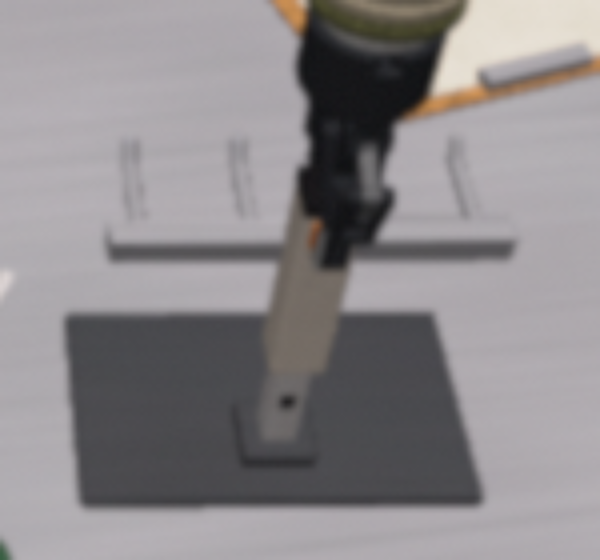

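The gap is 37.5 mm and the finger sits over the orange button at about (320,235), so the button is in. I'll balance the side load, then slide down about 28 mm.

```bash
python3 -m jog '[[[0.7,0,-0.011,0,0,0,0],[0.7,0,-0.011,0.02,0,0,0],[0.7,0,-0.011,0.045,0,0,0],[0.7,0,-0.011,0.045,0,0,0]]]' 30
python3 - <<'E'
from h import *
i,P=cap('top')
m=(P[...,2]>.2)&(abs(P[...,0]-.55)<.02)&(abs(P[...,1]-.22)<.2)
q=P[(P[...,2]>.12)&(P[...,2]<.23)&(abs(P[...,1]-.31)<.03)&(P[...,0]>.5)&(P[...,0]<.65)];print(len(q),np.percentile(q,[5,50,95],axis=0).round(4))
E
```

```text
clock: 40.55
tool_pos: [0.611, 0.2196, 0.1922]
tcp_rot: [[0.143, 0.99, -0.001], [0.99, -0.143, 0.001], [0.001, -0.001, -1.0]]
force: [0.7, 3.5, -2.8]
finger_gap: 0.439
150 [[0.5265 0.3077 0.1718]
 [0.5642 0.3288 0.1773]
 [0.5947 0.3357 0.1851]]
```

```bash
python3 -m jog '[[[0.7,0,0,0.02,0,0,0],[0.7,0,0,0.045,0,0,0],[0.7,0,0,0.06,0,0,0],[0.7,0,0,0.06,0,0,0]]]' 30
cat > mast.py <<'E'
from h import *
i,P=cap('top');H=hsv(i)
u=np.array([.99,-.1435]);v=np.array([.1435,.99]);d=P[...,:2]-[.611,.218]
a=d@u;b=d@v
# crossbar ends, away from mast
q=P[(abs(b)>.03)&(abs(b)<.12)&(abs(a)<.06)&(P[...,2]>.08)&(P[...,2]<.23)&(H[...,2]>120)];print('bar top',len(q),np.percentile(q[:,2],[50,80,95]).round(4))
q=P[(abs(b)<.016)&(abs(a)<.016)&(P[...,2]>.15)&(P[...,2]<.28)];print('mast top',len(q),np.median(q[:,2]).round(4) if len(q) else None)
E
python3 mast.py; python3 mast.py
```

```text
clock: 41.1
tool_pos: [0.611, 0.2195, 0.1737]
tcp_rot: [[0.143, 0.99, -0.001], [0.99, -0.143, 0.001], [0.001, -0.001, -1.0]]
force: [1.7, 6.5, -3.4]
finger_gap: 0.442
bar top 339 [0.1626 0.1648 0.167 ]
mast top 0 None
bar top 338 [0.1628 0.1647 0.1669]
mast top 0 None
```

```bash
python3 -m jog '[[[0.1,0,0,0,0,0,0],[0.1,0,0,0,0,0,0],[0.1,0,0,0,0,0,0],[0.1,0,0,0,0,0,0]]]' 30
python3 -m jog '[[[0.1,0,0,-0.1,0,0,0],[0.1,0,0,-0.28,0,0,0],[0.4,0,0,-0.3,0,0,0],[1,0,0,-0.3,0,0,0],[1,0,0,-0.3,0,0,0]]]' 30
python3 -m jog '[[[1,0,0,0,0,0,0],[1,0,0,0,0,0,0],[1,0,0,0,0,0,0],[1,0,0,0,0,0,0]]]' 30
python3 - <<'E'
from h import *
import mast
i,P=cap('wrist','cap');
q=P[(abs(P[...,0]-.611)<.05)&(abs(P[...,1]-.218)<.05)&(P[...,2]>.2)&(P[...,2]<.25)];print(len(q),np.median(q,0),manip.get_state()['tool_pos'],delta([.611,.218,.232],down(SY)))
E
```

```text
clock: 41.7
tool_pos: [0.6109, 0.2191, 0.1747]
tcp_rot: [[0.143, 0.99, -0.001], [0.99, -0.143, 0.0], [0.0, -0.001, -1.0]]
force: [0.6, -0.2, 0.3]
finger_gap: 0.9
clock: 42.32
tool_pos: [0.6102, 0.2189, 0.2626]
tcp_rot: [[0.143, 0.99, -0.004], [0.99, -0.143, -0.0], [-0.001, -0.004, -1.0]]
force: [-0.2, 1.0, 0.1]
finger_gap: 0.268
clock: 42.82
tool_pos: [0.6109, 0.2192, 0.2646]
tcp_rot: [[0.143, 0.99, -0.001], [0.99, -0.143, 0.001], [0.0, -0.001, -1.0]]
force: [-0.3, -0.0, 0.2]
finger_gap: 0.002
bar top 383 [0.1622 0.1648 0.1672]
mast top 43 0.2201
4597 [0.6118406  0.2223277  0.22110436] [0.61096372 0.21919287 0.26468642] (array([-0.004,  0.001,  0.109]), array([-0.001, -0.   ,  0.   ]))
```

```bash
python3 -m jog '[[[1,0,0,0.07,0,0,0],[1,0,0,0.138,0,0,0],[1,0,0,0.145,0,0,0],[1,0,0,0.15,0,0,0],[1,0,0,0.155,0,0,0]]]' 30
python3 -m jog '[[[1,0,0,0.004,0,0,0],[1,0,0,0.008,0,0,0],[1,0,0,0.012,0,0,0],[1,0,0,0.016,0,0,0],[1,0,0,0.016,0,0,0]]]'
python3 mast.py
```

```text
clock: 43.55
tool_pos: [0.6111, 0.2193, 0.2185]
tcp_rot: [[0.143, 0.99, -0.001], [0.99, -0.143, 0.001], [0.001, -0.001, -1.0]]
force: [0.3, 0.2, 0.7]
finger_gap: -0.001
clock: 44.18
tool_pos: [0.6111, 0.2193, 0.2134]
tcp_rot: [[0.143, 0.99, -0.001], [0.99, -0.143, 0.001], [0.001, -0.001, -1.0]]
force: [1.2, 0.6, 1.3]
finger_gap: 0.0
bar top 370 [0.1552 0.157  0.1595]
mast top 4 0.2129
```

```bash
python3 -m jog '[[[1,0,0,0.003,0,0,0],[1,0,0,0.006,0,0,0],[1,0,0,0.006,0,0,0]]]'
python3 -m jog '[[[1,0,0,0.003,0,0,0],[1,0,0,0.006,0,0,0],[1,0,0,0.006,0,0,0]]]'
python3 mast.py
```

```text
clock: 44.6
tool_pos: [0.6111, 0.2193, 0.2119]
tcp_rot: [[0.143, 0.99, -0.0], [0.99, -0.143, 0.001], [0.001, -0.001, -1.0]]
force: [1.9, 0.9, 5.2]
finger_gap: 0.002
clock: 44.98
tool_pos: [0.6112, 0.2193, 0.2117]
tcp_rot: [[0.143, 0.99, 0.0], [0.99, -0.143, 0.001], [0.001, 0.0, -1.0]]
force: [-3.1, -1.2, 13.4]
finger_gap: 0.001
bar top 367 [0.1531 0.1556 0.1578]
mast top 4 0.2097
```

It stopped at 0.212 with the force rising to 13 N, which fits a lock. I'll retract and check.

```bash
python3 -m jog '[[[1,0,0,-0.1,0,0,0],[1,0,0,-0.3,0,0,0],[1,0,-0.15,-0.4,0,0,0],[1,-0.15,-0.3,-0.4,0,0,0],[1,-0.3,-0.45,-0.4,0,0,0]]]'
python3 -m jog '[[[1,0,0,0,0,0,0],[1,0,0,0,0,0,0]]]'
python3 mast.py;python3 rest.py; python3 chk.py; python3 - <<'E'
from h import *
i,P=cap('scene','fin');H=hsv(i);m=(H[...,0]>5)&(H[...,0]<16)&(H[...,1]>150)&(P[...,2]>.12)&(P[...,2]<.3)&(abs(P[...,0]-.62)<.05)&(abs(P[...,1]-.22)<.05)
p=P[m]-[.6115,.2178,0];u=np.array([.99,-.1435,0]);print('button',len(p),p.mean(0),'out',np.percentile(p@u,[10,50,90]).round(4))
Q=np.load('scene0.npy');i0=cv2.imread('pics/scene0.png')[:,:,::-1];H=hsv(i0);m=(H[...,0]>5)&(H[...,0]<16)&(H[...,1]>150)&(Q[...,2]>.12)&(Q[...,2]<.3)&(abs(Q[...,0]-.62)<.05)&(abs(Q[...,1]-.22)<.05)
p=Q[m]-[.6115,.2178,0];print('button at start',len(p),p.mean(0),'out',np.percentile(p@u,[10,50,90]).round(4))
E
```

```text
clock: 45.65
tool_pos: [0.4646, 0.1502, 0.3294]
tcp_rot: [[0.142, 0.99, -0.002], [0.99, -0.142, 0.0], [-0.0, -0.002, -1.0]]
force: [0.5, -0.8, 0.6]
finger_gap: 0.002
clock: 45.9
tool_pos: [0.4663, 0.1507, 0.3298]
tcp_rot: [[0.143, 0.99, -0.001], [0.99, -0.143, 0.001], [0.001, -0.001, -1.0]]
force: [-0.5, 0.7, 0.9]
finger_gap: -0.003
bar top 610 [0.154 0.156 0.158]
mast top 185 0.2112
scene [ 0.6457 -0.2543  0.036 ] -0.092 0.314 1072 [ 0.862 -0.079  0.5  ]
top [ 0.6466 -0.2559  0.036 ] -0.092 0.316 470 [ 0.859 -0.079  0.506]
[ 0.64612098 -0.25513531  0.036     ] -0.0920289028413293
scene red 917 s [0.015 0.147] d top/bottom 0.0099 0.0133 y hi/lo 0.0356 0.0346
scene yellow 963 s [0.014 0.147] d top/bottom 0.0095 0.0132 y hi/lo -0.0342 -0.0338
scene green 776 s [0.017 0.145] d top/bottom 0.0097 0.0141 y hi/lo 0.1076 0.1086
scene blue 873 s [0.016 0.146] d top/bottom 0.0108 0.0123 y hi/lo -0.1054 -0.1055
top red 515 s [0.017 0.151] d top/bottom 0.0101 0.0145 y hi/lo 0.0345 0.0361
top yellow 511 s [0.015 0.151] d top/bottom 0.0102 0.0142 y hi/lo -0.0354 -0.034
top green 474 s [0.021 0.15 ] d top/bottom 0.0098 0.0149 y hi/lo 0.1068 0.1079
top blue 475 s [0.018 0.151] d top/bottom 0.0109 0.0133 y hi/lo -0.1057 -0.1048
button 74 [ 0.02386949 -0.00106627  0.19045672] out [0.0183 0.0248 0.0269]
button at start 74 [ 0.02438905 -0.00147463  0.23599677] out [0.0201 0.0254 0.0273]
```

View pics/fin.png

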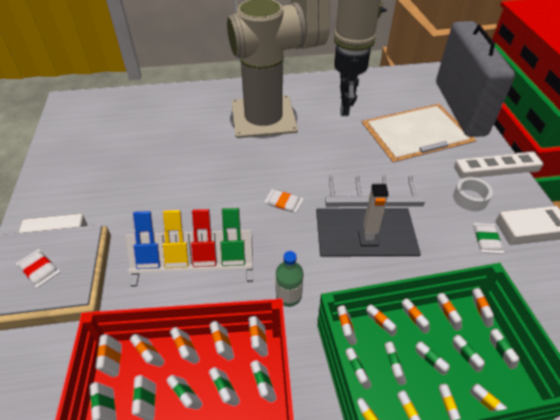

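The mast is lower (top at (378,190)). The button's z fell 45.5 mm and it stands out as far as at the start. Scrapers, bottle and pack are all in place.

```bash
python3 -c "
from workcell import manip
print(manip.finish_job())"
```

```text
the job is handed in; nothing more can be done
None
```

I handed the job in at about 46 s of robot time; it reports no verdict, so the results below come from my own last camera checks.

- **Scrapers:** All four were there. I lifted each off its peg and laid it on the rest at y ≈ -0.105 (blue), -0.035 (yellow), +0.035 (red) and +0.107 m (green). Each handle end measures about 150 mm up the slope from the lip, and each front face is 10–15 mm off the board against 12 mm expected. They are about 70 mm apart, so the 60 mm blades do not overlap.
- **Rest:** It was knocked about 13 mm while I was carrying red. I measured it again and placed red and green at the new position; blue and yellow stayed seated.
- **Mast:** I pinched the button, slid the mast down about 33 mm, let go, and pushed the cap on down with closed fingers. It stopped with the fingertips at 0.212 m as the force rose to 13 N. The button is 45.5 mm lower and stands out to within 1 mm of its starting reading, which fits a lock at the next hole.
- **Left alone:** The bottle is standing, the pack looks unmoved in the picture, and the arm is clear of everything.

Small disagreements: handle faces read 2–3 mm closer to the board than blade faces, and the two cameras place the rest 1–3 mm apart. No check failed.

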